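Refit the flange plate on the turntable studs

ROBOT

A 7-joint arm with a two-finger parallel gripper is mounted at the origin on the work surface. World frame = base frame: x ahead of the robot, y to its left, z up, the work surface at z = 0. Lengths are in mm, angles in rad, forces in N, time in s.
With the tool pointing down it reaches from about 400 to 925 mm from the base axis. Payload 5.6 kg.
Tool frame: the origin (TCP) lies midway between the tips of the shut fingers; the grasp point (between the pads) lies 19 mm behind it; z points along the fingers, y is the direction in which the jaws open and shut (so a half turn about z gives the same grasp; the last joint's range is limited). The gripper opens to 85 mm and grips with 20 to 120 N. Pads are 22 mm wide; open, the fingers measure 114 mm over their backs; the gripper's body (76 mm by 85 mm) begins 54 mm behind the grasp point. The pads swing forward as they close: fully open they stand 13 mm farther back than shut.
Start: joints at [1.172, 0.468, -0.012, 1.603, 0.006, 1.071, -0.056], TCP at [226.381, -609.311, 231.29] pointing down, gripper open.
Joint ranges: [-2.53, 2.53], [-0.31, 2.02], [-1.57, 1.55], [0.28, 2.44], [-1.29, 4.43], [0.15, 1.84], [-2.92, 2.92]. Speed limits (rad/s): [2.57, 2.57, 3.14, 3.14, 3.14, 3.14, 3.14].

INTERFACE

Orientations are given as a rotation vector (axis times angle).
In Python, from plant import readout, vision, workorder gives the robot as it stands.
- The arm moves only by the tool move_arm, never from a script. Its argument "motion" is a list of rows, each a list of 3 entries, a list of its own where there are three numbers: the turn, a rotation vector about the tool's x, y, z in units of 0.5 rad (1.0 is 0.5 rad), then the shift along the tool's x, y, z in units of 80 mm (1.0 is 80 mm), then the opening, from -1 (shut) to 1 (fully open). In form: [[[ax, ay, az], [dx, dy, dz], claw], ...]. A call has 1 to 5 rows; each row is the pose to reach, as a shift and turn from the pose measured when the call began, along the tool's axes at that moment; what a row does not reach only later rows make up. A row lasts 1/8 s, in which the tool goes at most 62.5 mm and 10.7 degrees, less where a joint would pass 70% of its speed; a pose out of reach is approached as far as the arm can. A call with a number of a shift or a turn outside -1 to 1 is refused whole. A call with a gripper value outside its range is refused whole. The fingers move at their own pace and stop on an object; the grip force is fixed at half the most. Time passes only in rows, so rows that repeat a pose let the fingers close. It gives the time, the measured TCP pose, the force and the opening at its end, in the units of the state.
- readout.sense(): the state, without advancing time (a new reading comes with each control period).
- vision.camera(name): name is "scene" or "top"; returns a dict with "color" (384x512x3 uint8, red, green, blue), "vfov" (degrees; the focal length in pixels is half the picture's height over the tangent of half this angle, whatever the lens; pixels are square), "cx", "cy" (the principal point, pixels), "k1" (the pictures are not rectified: a ray, as slopes to the right and down, at radius r is drawn at 1 + k1 r^2 times it, then the intrinsics apply), "position" and "orientation" of the camera in the world. Camera axes: x right, y down, z forward; pixel columns grow to the right and rows downward; lengths in mm; the calibration is good to about 2 mm. A picture is of the moment at which its call begins. There is no depth.
- workorder.hand_in(): hands the job in, once; it reports no verdict.
The state is a dict: "time": time; "joints": joint angles; "dq": joint speeds; "joint_torque": joint torques, N m; "tcp_pos": TCP position; "eef_rot": TCP orientation; "wrist_force": force on the tool from outside, world axes, zero at the start; "moment": the same for the moment, N m; "width": finger opening in mm.
Only numpy, scipy, OpenCV 4.12 (cv2) and the standard library are available. Lean on these libraries where they do the work, as an engineer would, in place of code of your own. Each camera call takes 0.05 s, during which the arm holds its last target.

TASK

Take the flange plate out of the slotted stand, lay it collar up on the sloped rest and let go of it there. Then take it by its collar, put it over the turntable's centre pilot and turn it until its five holes find the five studs and it sinks down flush on its seat; let go and leave the other things on the bench where they are.

Things in the scene. Friction and masses are not known exactly. Their poses are not given: they have to be found in the camera images.
- flange: Aluminium flange plate, 0.36-0.54 kg: disc 150 mm across, 8 mm thick, round collar (40 mm outer diameter) on one face; 23 mm bore through both; five 14 mm holes 72 degrees apart on a 46 mm radius; plain rim 22 mm wide outside them. Origin: centre of the flat back face; z out through disc (0-8 mm) and collar (8-40 mm), x through a hole. Starts upright on its rim in the stand, z level.
- stand: Fixed slotted stand, base 150 x 60 x 10 mm. Two cheeks, 130 mm long, tops 46 mm above the bench, form an 11 mm slot along x with end chocks; its floor is 10 mm above the bench, so the flange's rim stands 160 mm high (it can lean or roll 2 mm). Origin: middle of the underside. y: level, the side its collar faces; z up.
- rest_centre (a point): Point on the face of a fixed wooden board sloped at 45 degrees, 78 mm above the bench, where the centre of the flange's back face comes to lie. x level along the board, y level, z up. The board faces halfway between +y and +z; downhill is halfway between +y and -z. It is 100 mm wide and ends 25 mm uphill of this point, so the flange's upper rim overhangs it by 50 mm.
- rest_pins (a point): Foot of the sloped board, on its face 67 mm downhill of rest_centre, midway between two steel pins 12 mm thick that stand 14 mm square out of the board, their centres 47 mm either side of this point along x. The flange's rim rests on both pins. Axes as rest_centre.
- seat (a point): Centre of the turntable's seat: top of a round stud ring, 148 mm across, 30 mm above the bench, on a fixed 180 mm square steel plate. z up. The flange's origin is 16 mm above this point when it rests on the stud tops and at this point when seated. This frame's x and y say nothing of where the studs are.
- pilot_top (a point): Top of the centre pilot, 32 mm above the seat: 20 mm thick, straight for 22 mm, then a cone to 8 mm. Round it five studs 10 mm thick, 16 mm tall, slightly tapered, stand 72 degrees apart on a 46 mm radius. Their ring stands at an unknown angle that is not reported: look, or feel for it. A stiff brake (4 N m) keeps the ring from turning.
- hammer: Bystander: hammer 280 mm long, lying on the bench.
- spray_can: Bystander: spray can, 60 mm thick, 200 mm tall, standing.
- socket_big: Bystander: steel socket, 28 mm thick, 45 mm tall, standing.
- socket_small: Bystander: steel socket, 20 mm thick, 40 mm tall, standing.
- bolt: Bystander: bolt standing on its 20 mm head, 45 mm tall.
- hex_key: Bystander: L-shaped hex key, 120 mm long, 8 mm thick, lying.
- flat_bar: Bystander: flat steel bar 170 x 35 x 8 mm with a small boss, lying.
Not all that is in view belongs to the job. What is shaped like the part that bears rest_centre but green or pink is not meant.

How it is judged:
By the outcome, as a careful person would: the job done as asked, in the order asked, and still so for the second after the job is handed in, with the robot touching nothing.
It also fails if it takes over 72 s, if anything falls off the work surface, if the arm or the gripper's body presses on something with over 40 N, if the wrist force passes 120 N, or if a joint passes its speed limit or range.

## Working session

There is one attempt and no reset: what is moved stays moved. The work goes in short steps, Python scripts to look and compute and a tool call to move; the robot and the scene stay as the last step left them, time stands still between calls to the robot, and variables do not carry over. Pictures are saved under pics/ and viewed, and the job is handed in when it is done.

Besides the shell and the picture viewer there is one more tool, called in YAML: its name, and indented under it one key for each argument. move_arm: Moves the arm, as the interface text tells. Its arguments: {"type":"object","properties":{"motion":{"type":"array"}},"required":["motion"]}

```bash
ls; mkdir -p pics
python3 - <<'E'
from plant import readout, vision, workorder
import cv2
print(readout.sense())
for n in ("scene","top"):
    c=vision.camera(n); cv2.imwrite(f"pics/{n}0.png",c["color"][:,:,::-1]); 
    import pickle; pickle.dump(c,open(f"pics/{n}0.pkl","wb"))
    print({k:v for k,v in c.items() if k!="color"})
E
```

```text
pics
{'time': 0.0, 'joints': array([ 1.17199572,  0.4683924 , -0.01161683,  1.60364873,  0.00599215,
        1.07138847, -0.05632764]), 'dq': array([-5.39381445e-04, -9.51413650e-04, -4.70082013e-05, -1.23620095e-03,
       -2.75390550e-04,  6.30596124e-04,  2.20715670e-04]), 'joint_torque': array([-3.07824575e-04, -5.32386446e+01,  2.18422862e-02, -2.51303905e+01,
        1.15036278e-02,  7.70493090e-03,  5.94052807e-06]), 'tcp_pos': array([ 226.16866038, -608.77600437,  230.31805848]), 'eef_rot': array([-3.09031025e+00, -5.55509291e-01,  6.72997742e-04]), 'wrist_force': array([-0.94424739, -0.37625369,  0.0043677 ]), 'moment': array([0.04123237, 0.00286365, 0.04257291]), 'width': 85.53570322170215}
{'vfov': 53.92546858711294, 'cx': 259.8083041746908, 'cy': 184.8738619010917, 'k1': 0.015799581425797096, 'position': array([1230.72073985,   32.56148954,  741.70735158]), 'orientation': array([-1.67146808, -1.82126611,  0.75674623])}
{'vfov': 51.0572557882256, 'cx': 254.4523652302996, 'cy': 193.47701239184647, 'k1': -0.03885721074486447, 'position': array([ 414.78460219,  -26.72216843, 1055.21208288]), 'orientation': array([-2.16307936,  2.13210886, -0.1042163 ])}
```

View pics/scene0.png

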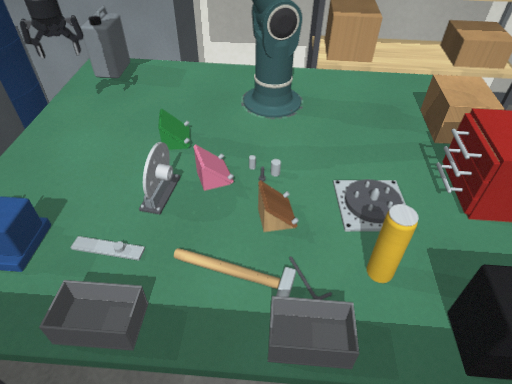

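View pics/top0.png

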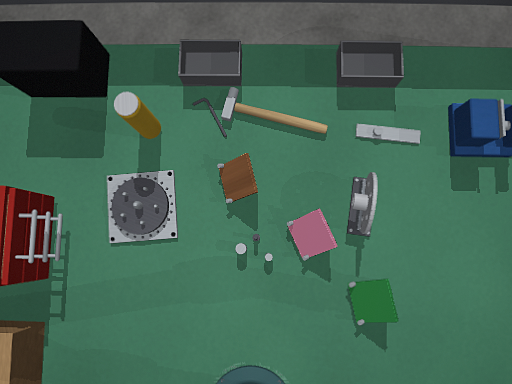

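```bash
cat > h.py <<'E'
import numpy as np,cv2,pickle
from scipy.spatial.transform import Rotation as R
from plant import readout, vision, workorder
def cam(n,save=None):
    c=vision.camera(n)
    if save: pickle.dump(c,open(f"pics/{save}.pkl","wb")); cv2.imwrite(f"pics/{save}.png",c["color"][:,:,::-1])
    return c
def load(s): return pickle.load(open(f"pics/{s}.pkl","rb"))
def K(c):
    f=c["color"].shape[0]/2/np.tan(np.radians(c["vfov"])/2)
    return np.array([[f,0,c["cx"]],[0,f,c["cy"]],[0,0,1]]),np.array([c["k1"],0,0,0.])
def ray(c,uv):
    k,d=K(c); p=cv2.undistortPoints(np.array(uv,float).reshape(-1,1,2),k,d).reshape(-1,2)
    v=np.c_[p,np.ones(len(p))]@R.from_rotvec(c["orientation"]).as_matrix().T
    return c["position"],v
def onplane(c,uv,z):
    o,v=ray(c,uv); return o+v*((z-o[2])/v[:,2])[:,None]
def proj(c,P):
    k,d=K(c); M=R.from_rotvec(c["orientation"]).as_matrix().T
    return cv2.projectPoints(np.array(P,float).reshape(-1,1,3),cv2.Rodrigues(M)[0],-M@c["position"],k,d)[0].reshape(-1,2)
def tri(c1,u1,c2,u2):
    o1,v1=ray(c1,u1);o2,v2=ray(c2,u2);out=[]
    for a,b in zip(v1,v2):
        s=np.linalg.lstsq(np.c_[a,-b],o2-o1,rcond=None)[0]
        p,q=o1+a*s[0],o2+b*s[1]; out.append(np.r_[(p+q)/2,np.linalg.norm(p-q)])
    return np.array(out)
def crop(c,x0,y0,x1,y1,s,name):
    cv2.imwrite(f"pics/{name}.png",cv2.resize(c["color"][y0:y1,x0:x1,::-1],None,fx=s,fy=s,interpolation=cv2.INTER_CUBIC))
E
python3 - <<'E'
from h import *
t=load("top0");s=load("scene0")
crop(t,90,150,270,260,4,"t_tab");crop(t,330,160,400,250,6,"t_fl");crop(t,205,140,275,215,8,"t_rest")
crop(s,120,130,200,220,6,"s_fl");crop(s,240,165,310,240,7,"s_rest");crop(s,325,170,415,240,7,"s_tab")
E
```

```text
(no output)
```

View pics/t_tab.png

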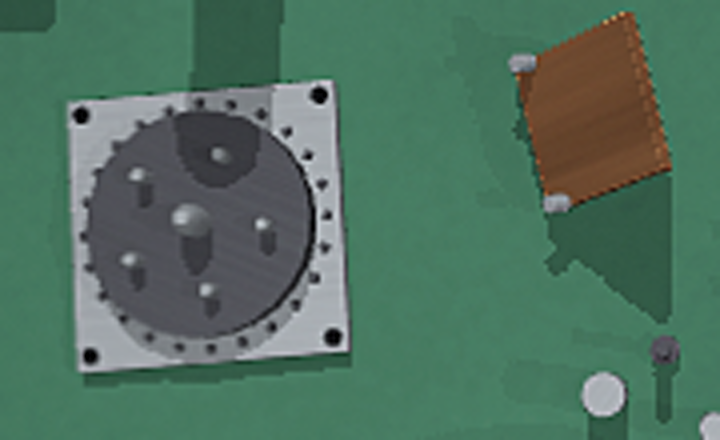

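View pics/t_fl.png

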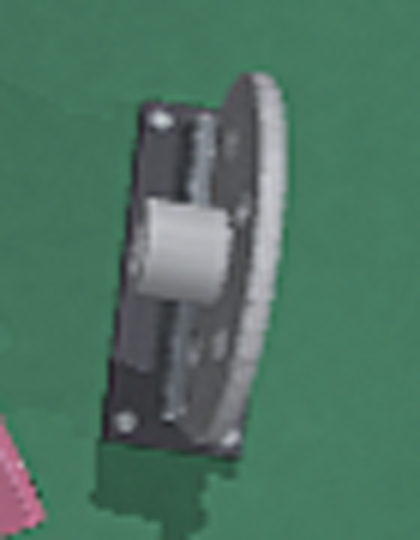

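View pics/t_rest.png

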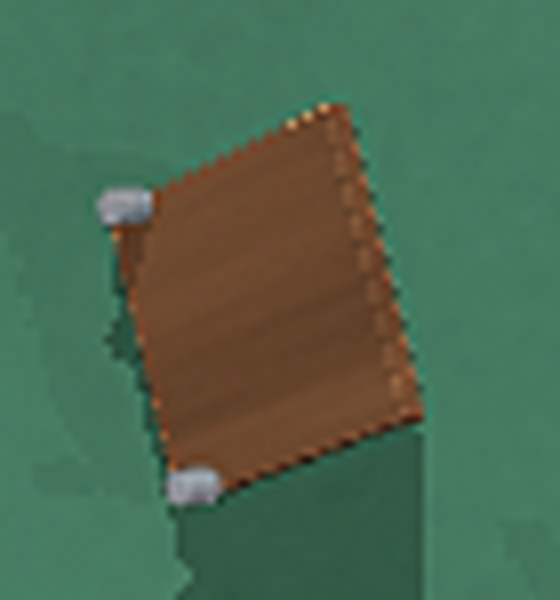

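View pics/s_fl.png

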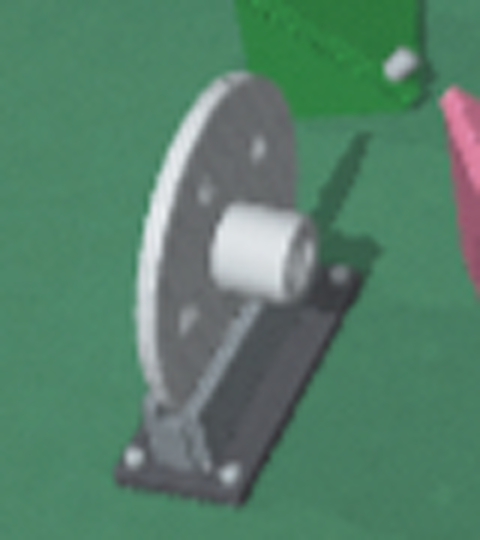

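View pics/s_rest.png

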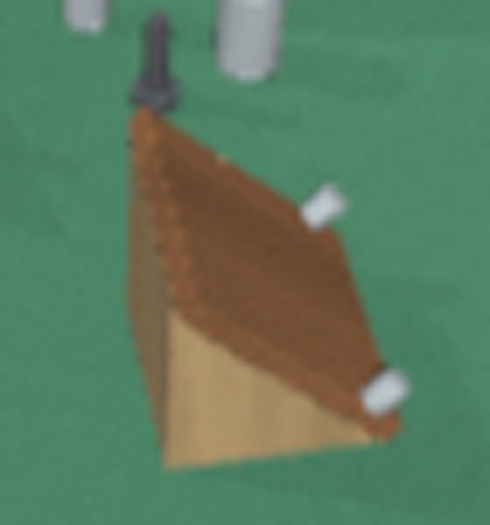

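View pics/s_tab.png

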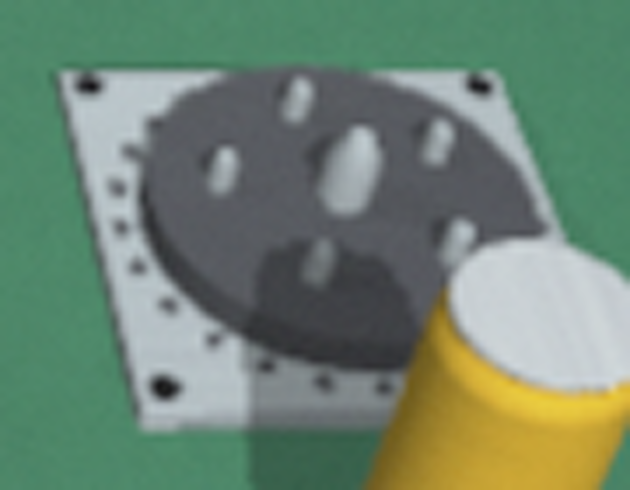

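Run:
```python
from h import *
np.set_printoptions(precision=1,suppress=True)
t=load("top0");s=load("scene0")
T=lambda pts,o,k:(np.array(pts,float)+.5)/k-.5+np.array(o)
st_t=T([(137,173),(219,154),(262,224),(206,289),(129,259)],(90,150),4)
st_s=T([(225,150),(322,243),(462,222),(440,125),(302,82)],(325,170),7)
for c,u in((t,st_t),(s,st_s)):
    P=onplane(c,u,45);m=P.mean(0);d=P-m
    a=np.degrees(np.arctan2(d[:,1],d[:,0]));print(P[:,:2],m,np.hypot(*d[:,:2].T),a%72)
print("pilot",tri(t,T([(187,214)],(90,150),4),s,T([(362,130)],(325,170),7)))
# rest
pt=T([(107,205),(175,488),(340,105),(420,415)],(205,140),8)
ps=T([(400,375),(335,195),(183,310),(145,115)],(240,165),7)
print("pins tips (outer ends), top corners",tri(t,pt,s,ps))
print("collar end", tri(t,T([(145,245)],(330,160),6),s,T([(302,256)],(120,130),6)))
print("rim top", tri(t,T([(268,200)],(330,160),6),s,T([(225,75)],(120,130),6)))
bt=T([(160,120),(125,422),(232,437)],(330,160),6); print("bolts",onplane(t,bt,12))
bs=T([(340,272),(230,473),(134,457)],(120,130),6); print("bolts s",onplane(s,bs,12))
```

```text
[[534.7 333.3]
 [547.6 280.7]
 [503.1 250.8]
 [461.2 284.8]
 [479.5 335.5]] [505.2 297.   45. ] [46.7 45.4 46.3 45.6 46.3] [50.9 50.9 51.3 51.5 51.8]
[[500.4 249.4]
 [546.  279.6]
 [530.1 332.7]
 [478.4 333.3]
 [459.3 283.5]] [502.8 295.7  45. ] [46.3 46.1 45.9 44.8 45.2] [51.  51.5 53.6 51.  51.6]
pilot [[506.9 293.8  65.9   2. ]]
pins tips (outer ends), top corners [[609.6  92.6  43.2   1.9]
 [519.   68.3  40.4   2.8]
 [631.9  16.   92.9   2.1]
 [536.8  -6.8  91.3   3.9]]
collar end [[ 518.8 -242.1   83.7    2. ]]
rim top [[ 524.2 -260.9  184.8    8.9]]
bolts [[ 581.6 -266.4   12. ]
 [ 450.1 -249.6   12. ]
 [ 444.2 -295.4   12. ]]
bolts s [[ 450.6 -250.3   12. ]
 [ 582.8 -266.9   12. ]
 [ 577.5 -310.7   12. ]]
```

Run:
```python
from h import *
np.set_printoptions(precision=1,suppress=True)
t=load("top0");s=load("scene0")
T=lambda pts,o,k:(np.array(pts,float)+.5)/k-.5+np.array(o)
pt=T([(107,205),(175,488),(340,105),(420,415)],(205,140),8)
ps=T([(400,375),(335,195),(183,310),(145,115)],(240,165),7)
for c,p in((t,pt),(s,ps)): print(onplane(c,p[:2],40.5),onplane(c,p[2:],95.7))
# flange model
yh=np.array([.126,.992,0]);xh=np.array([.992,-.126,0]);zh=np.array([0,0,1.])
for off in(-4,0):
  O=np.array([513.5,-280.7,85])+off*yh
  img=t["color"][:,:,::-1].copy();im2=s["color"][:,:,::-1].copy()
  a=np.linspace(0,2*np.pi,120)
  circ=lambda r,h:O+h*yh+r*np.cos(a)[:,None]*xh+r*np.sin(a)[:,None]*zh
  k=6
  for c,im,o,e,n in((t,t,(330,160),(400,250),"ft"),(s,s,(120,130),(200,220),"fs")):
    im=cv2.resize(c["color"][o[1]:e[1],o[0]:e[0],::-1],None,fx=k,fy=k,interpolation=cv2.INTER_CUBIC)
    for r,h,col in((75,0,(0,0,255)),(75,8,(0,255,255)),(20,40,(255,0,0))):
      q=((proj(c,circ(r,h))-np.array(o)+.5)*k-.5).round().astype(int)
      cv2.polylines(im,[q],True,col,1)
    cv2.imwrite(f"pics/{n}{-off}.png",im)
a=[cv2.imread(f"pics/{n}.png") for n in("ft4","ft0")];b=[cv2.imread(f"pics/{n}.png") for n in("fs4","fs0")]
cv2.imwrite("pics/ov1.png",np.hstack(a)[:540]);
cv2.imwrite("pics/ov2.png",cv2.resize(np.hstack(b),(800,450)))
```

```text
[[610.1  93.8  40.5]
 [518.9  69.7  40.5]] [[631.2  16.9  95.7]
 [536.3  -8.9  95.7]]
[[607.3  91.8  40.5]
 [519.3  66.9  40.5]] [[634.6  15.1  95.7]
 [541.4  -4.6  95.7]]
```

View pics/ov1.png

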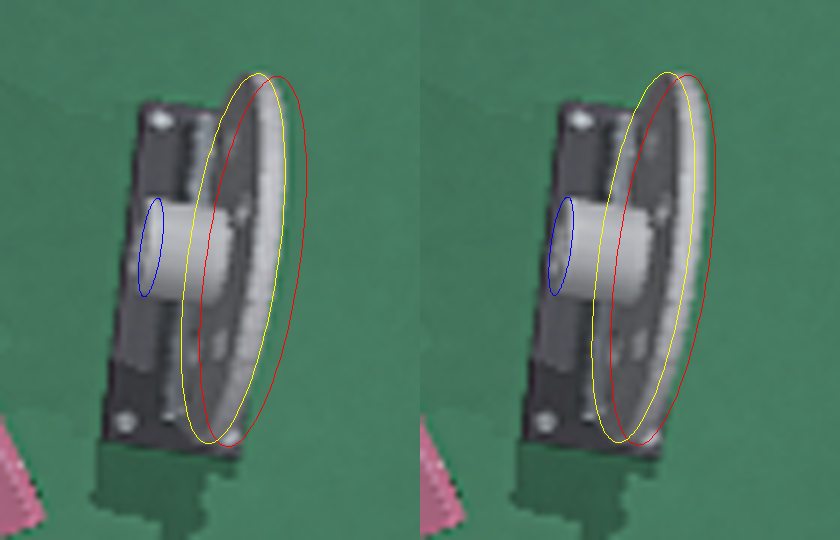

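View pics/ov2.png

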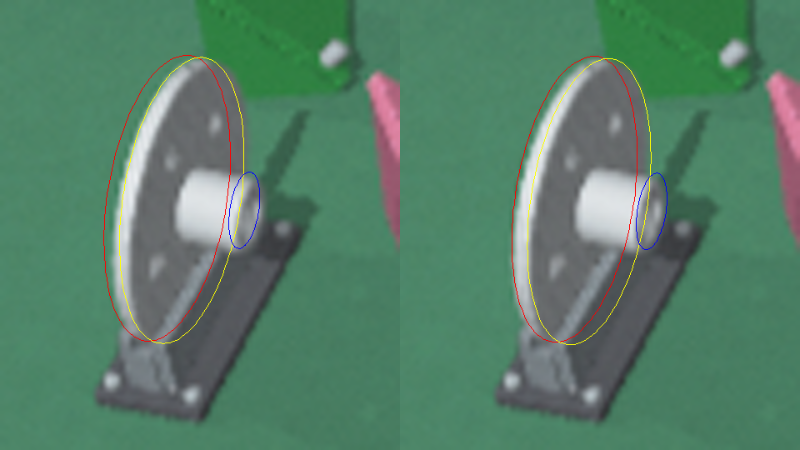

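```bash
cat >> h.py <<'E'
np.set_printoptions(precision=3,suppress=True)
def Rt(y,z):
    y=np.array(y,float);z=np.array(z,float);z/=np.linalg.norm(z);y-=z*(y@z);y/=np.linalg.norm(y)
    return np.c_[np.cross(y,z),y,z]
def go(p,Rm):
    s=readout.sense(); R0=R.from_rotvec(s["eef_rot"]).as_matrix()
    rv=R.from_matrix(R0.T@Rm).as_rotvec()/.5; d=R0.T@(np.array(p)-s["tcp_pos"])/80
    print("t",round(s["time"],2),"tcp",s["tcp_pos"].round(1),"F",s["wrist_force"].round(1),"M",s["moment"].round(2),"w",round(float(s["width"]),1))
    print("turn",rv.round(3),"shift",d.round(3),"maxabs",abs(np.r_[rv,d]).max().round(2))
YS=np.array([.126,.992,0]); RG=Rt(-YS,[0,0,-1])
YR=np.array([-.259,.966,0]); N=(YR+[0,0,1])/2**.5; D=(YR-[0,0,1])/2**.5; RR=Rt(-N,D)
E
python3 -c "
from h import *
go([514.2,-275.2,235],RG)"
```

```text
t 0.1 tcp [ 226.2 -608.8  230.4] F [ 0.8  0.4 -0.5] M [ 0.04 -0.02 -0.01] w 85.3
turn [-0.003  0.001  0.964] shift [ 4.827 -2.656 -0.053] maxabs 4.83
```

move_arm:
  motion:
    - [[0,0,0],[0.5,-0.28,0],1]
    - [[0,0,0],[1,-0.55,0],1]
    - [[0,0,0.3],[1,-0.55,0],1]

```text
time: 0.48
tcp_pos: [289.6, -536.1, 230.1]
eef_rot: [-3.121, -0.327, -0.002]
wrist_force: [0.7, -0.9, 1.2]
width: 85.6
```

```bash
python3 -c "
from h import *
go([514.2,-275.2,235],RG)"
```

```text
t 0.47 tcp [ 289.6 -536.1  230.1] F [ 0.7 -0.9  1.2] M [-0.05  0.03 -0.  ] w 85.6
turn [-0.008 -0.002  0.67 ] shift [ 3.422 -2.609 -0.046] maxabs 3.42
```

move_arm:
  motion:
    - [[0,0,0.2],[0.5,-0.38,0],1]
    - [[0,0,0.4],[1,-0.76,0],1]
    - [[0,0,0.4],[1,-0.76,0],1]

```text
time: 0.85
tcp_pos: [359.1, -455.9, 230.2]
eef_rot: [-3.135, -0.026, -0.003]
wrist_force: [-0.8, 0.0, 0.2]
width: 85.6
```

move_arm:
  motion:
    - [[0,0,0.1],[0.5,-0.45,0],1]
    - [[0,0,0.27],[1,-0.9,0],1]
    - [[0,0,0.27],[1,-0.9,0],1]

```text
time: 1.23
tcp_pos: [441.2, -378.8, 230.5]
eef_rot: [-3.128, 0.173, -0.004]
wrist_force: [0.4, 0.1, 0.3]
width: 85.5
```

```bash
python3 -c "
from h import *
go([514.2,-275.2,235],RG)"
```

```text
t 1.23 tcp [ 441.2 -378.8  230.5] F [0.4 0.1 0.3] M [-0.08  0.02 -0.03] w 85.5
turn [-0.017 -0.004  0.031] shift [ 0.764 -1.388 -0.043] maxabs 1.39
```

move_arm:
  motion:
    - [[-0.01,0,0.03],[0.3,-0.5,0],1]
    - [[-0.01,0,0.03],[0.76,-1,0],1]
    - [[-0.01,0,0.03],[0.76,-1,0],1]

```text
time: 1.6
tcp_pos: [513.1, -302.9, 231.0]
eef_rot: [-3.131, 0.186, -0.005]
wrist_force: [-0.8, -0.8, 0.1]
width: 85.5
```

```bash
python3 -c "
from h import *
go([514.2,-275.2,200],RG)"
```

```text
t 1.6 tcp [ 513.1 -302.9  231. ] F [-0.8 -0.8  0.1] M [-0.02  0.03  0.01] w 85.5
turn [-0.01  -0.005  0.016] shift [-0.028 -0.343  0.389] maxabs 0.39
```

move_arm:
  motion:
    - [[-0.01,0,0.01],[-0.03,-0.34,0.39],1]
    - [[-0.01,0,0.01],[-0.03,-0.34,0.39],1]

```text
time: 1.85
tcp_pos: [511.7, -274.2, 197.4]
eef_rot: [-3.133, 0.191, 0.004]
wrist_force: [-0.1, -1.2, -0.2]
width: 85.4
```

```bash
python3 -c "
from h import *
go([514.2,-275.2,131],RG)
t=cam('top','top1');s=cam('scene','scene1')
crop(t,310,150,410,250,5,'a');crop(s,100,80,200,220,4,'b')
a=cv2.imread('pics/a.png');b=cv2.imread('pics/b.png')[:500]
cv2.imwrite('pics/ab1.png',cv2.hconcat([a[:500],cv2.resize(b,(300,375)) if 0 else np.zeros((500,0,3),np.uint8)]) if 0 else a);cv2.imwrite('pics/b1.png',b)
"
```

```text
t 1.85 tcp [ 511.7 -274.2  197.4] F [-0.1 -1.2 -0.2] M [-0.04 -0.   -0.07] w 85.4
turn [-0.004  0.006  0.01 ] shift [0.035 0.011 0.83 ] maxabs 0.83
```

View pics/ab1.png

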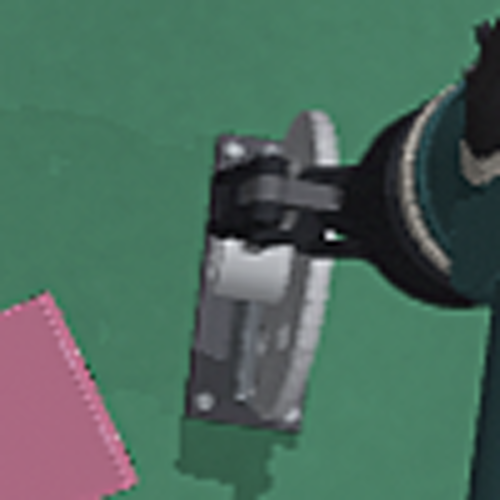

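View pics/b1.png

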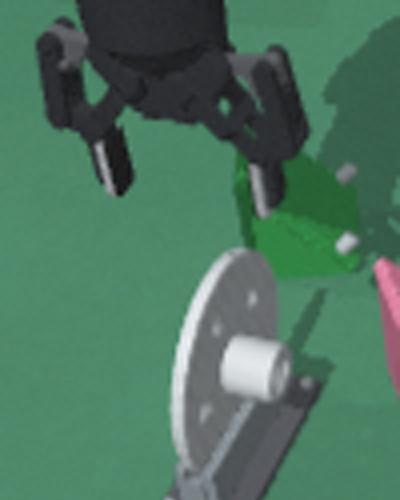

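move_arm:
  motion:
    - [[0,0,0.01],[0.03,0.01,0.4],1]
    - [[0,0,0.01],[0.03,0.01,0.83],1]
    - [[0,0,0.01],[0.03,0.01,0.83],1]

```text
time: 2.33
tcp_pos: [513.2, -280.0, 131.9]
eef_rot: [3.135, -0.208, -0.004]
wrist_force: [0.5, 0.4, -0.2]
width: 85.3
```

```bash
python3 -c "
from h import *
go([514.2,-275.2,131],RG)
s=cam('scene','scene2');crop(s,110,120,190,220,5,'b2')
"
```

```text
t 2.33 tcp [ 513.2 -280.   131.9] F [ 0.5  0.4 -0.2] M [-0.01 -0.02  0.01] w 85.3
turn [ 0.001  0.005 -0.012] shift [ 0.004 -0.061  0.011] maxabs 0.06
```

View pics/b2.png

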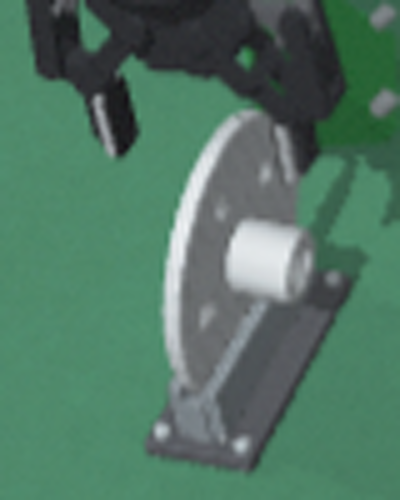

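```bash
python3 -c "
from h import *
s=load('scene2')
st=readout.sense();Rm=R.from_rotvec(st['eef_rot']).as_matrix();p=st['tcp_pos']
P=[p+Rm@[x,y,-13] for y in(-42.5,42.5) for x in(-11,11)]
print(((proj(s,P)-[110,120]+.5)*5))
for y in (3,5,7):
  c=np.array([513.5,-280.7,160])+y*YS; print(y,((proj(s,[c-4*YS,c+4*YS])-[110,120]+.5)*5))
print(p)
"
```

```text
[[297.744 157.729]
 [280.803 185.004]
 [138.06  132.766]
 [118.63  159.312]]
3 [[201.26  135.456]
 [216.584 137.767]]
5 [[205.088 136.034]
 [220.42  138.346]]
7 [[208.918 136.611]
 [224.258 138.924]]
[ 514.581 -280.187  133.579]
```

move_arm:
  motion:
    - [[0,0,0],[0,-0.06,0.02],1]
    - [[0,0,0],[0,-0.06,0.02],1]
    - [[0,0,0],[0,-0.06,0.02],0.4]

```text
time: 2.75
tcp_pos: [515.7, -275.6, 133.0]
eef_rot: [3.133, -0.207, 0.003]
wrist_force: [0.5, 0.4, -0.7]
width: 69.7
```

```bash
python3 -c "
from h import *
go([514.2,-275.2,131],RG)
s=cam('scene','scene3');crop(s,110,120,190,220,5,'b3')
"
```

```text
t 2.75 tcp [ 515.7 -275.6  133. ] F [ 0.5  0.4 -0.7] M [0.01 0.03 0.  ] w 69.7
turn [ 0.003 -0.004 -0.011] shift [-0.019 -0.002  0.024] maxabs 0.02
```

View pics/b3.png

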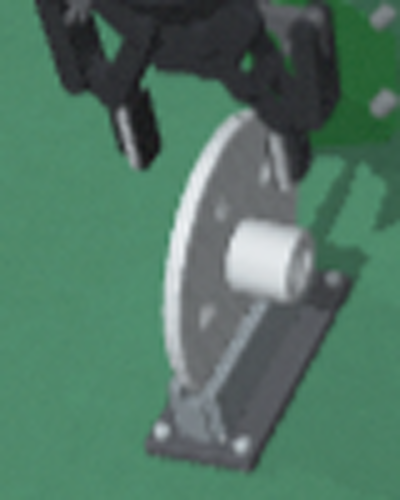

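move_arm:
  motion:
    - [[0,0,0],[-0.01,0,0.02],-0.3]
    - [[0,0,0],[-0.01,0,0.02],-0.5]
    - [[0,0,0],[-0.01,0,0.02],-0.6]

```text
time: 3.18
tcp_pos: [514.8, -275.4, 131.1]
eef_rot: [3.133, -0.207, 0.003]
wrist_force: [-0.3, 0.1, 0.5]
width: 16.9
```

```bash
python3 -c "
from h import *
go([514.2,-275.2,131],RG)
s=cam('scene','scene4');crop(s,110,120,190,220,5,'b4')
"
```

```text
t 3.17 tcp [ 514.8 -275.4  131.1] F [-0.3  0.1  0.5] M [-0.04  0.02  0.05] w 16.9
turn [ 0.003 -0.004 -0.011] shift [-0.008 -0.002  0.001] maxabs 0.01
```

View pics/b4.png

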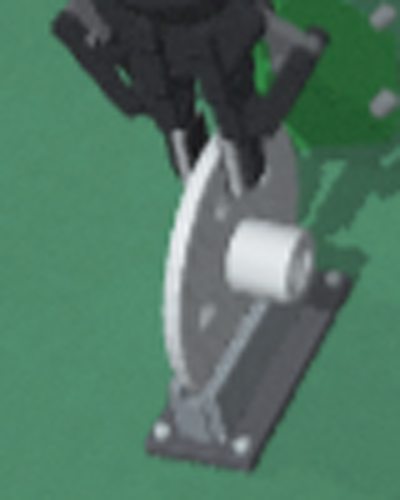

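move_arm:
  motion:
    - [[0,0,0],[0,0,0],-1]
    - [[0,0,0],[0,0,0],-1]
    - [[0,0,0],[0,0,0],-1]
    - [[0,0,0],[0,0,-0.1],-1]
    - [[0,0,0],[0,0,-0.1],-1]

```text
time: 3.85
tcp_pos: [513.5, -276.8, 138.6]
eef_rot: [3.132, -0.208, -0.0]
wrist_force: [-0.8, -5.9, -3.0]
width: 7.1
```

move_arm:
  motion:
    - [[0,0,0],[0,0,-0.25],-1]
    - [[0,0,0],[0,0,-0.5],-1]
    - [[0,0,0],[0,0,-0.8],-1]
    - [[0,0,0],[0,0,-1],-1]
    - [[0,0,0],[0,0,-1],-1]

```text
time: 4.47
tcp_pos: [514.1, -276.1, 219.1]
eef_rot: [3.132, -0.207, 0.002]
wrist_force: [0.0, -0.1, -4.5]
width: 6.9
```

```bash
python3 -c "
from h import *
# TCP relative: flange rim top at 160 when tcp ~131 => centre 46 ahead of TCP
go(np.array([580,23.5,78])+4*N-46*D+90*N,RR)
print(np.array([580,23.5,78])+4*N-46*D)
s=cam('scene','scene5');
"
```

```text
t 4.47 tcp [ 514.1 -276.1  219.1] F [ 0.  -0.1 -4.5] M [-0.06 -0.1   0.01] w 6.9
turn [ 1.556 -0.311 -0.747] shift [ 0.16  -4.214  0.515] maxabs 4.21
[587.692  -5.189 113.355]
```

View pics/scene5.png

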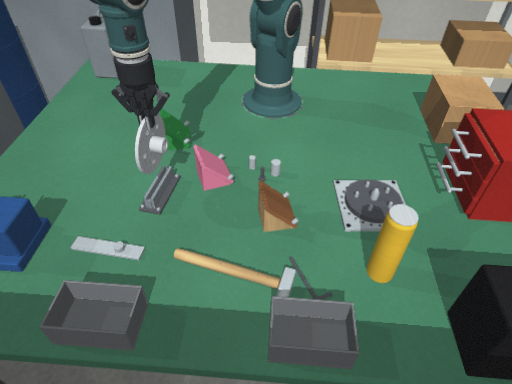

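move_arm:
  motion:
    - [[0,0,0],[0,-0.4,-0.4],-1]
    - [[0,0,-0.2],[0.1,-1,-0.6],-1]
    - [[0,0,-0.3],[0.1,-1,-0.6],-1]

```text
time: 4.9
tcp_pos: [533.8, -191.7, 266.2]
eef_rot: [-3.14, -0.043, -0.001]
wrist_force: [-0.2, -0.2, -6.9]
width: 6.9
```

```bash
python3 -c "
from h import *
go(np.array([580,23.5,78])+4*N-46*D+90*N,RR)
"
```

```text
t 4.9 tcp [ 533.8 -191.7  266.2] F [-0.2 -0.2 -6.9] M [-0.12 -0.03  0.03] w 6.9
turn [ 1.562 -0.186 -0.444] shift [ 0.552 -3.085  1.118] maxabs 3.08
```

move_arm:
  motion:
    - [[0,0,-0.1],[0.1,-0.5,0],-1]
    - [[0,0,-0.3],[0.2,-1,0],-1]
    - [[0,0,-0.48],[0.2,-1,0],-1]
    - [[0,0,-0.48],[0.2,-1,0],-1]

```text
time: 5.4
tcp_pos: [546.8, -110.9, 264.8]
eef_rot: [-3.112, -0.418, 0.003]
wrist_force: [-1.0, -0.7, -4.9]
width: 6.9
```

```bash
python3 -c "
from h import *
go(np.array([580,23.5,78])+4*N-46*D+90*N,RR)
"
```

```text
t 5.4 tcp [ 546.8 -110.9  264.8] F [-1.  -0.7 -4.9] M [-0.12 -0.05  0.01] w 6.9
turn [1.567 0.007 0.009] shift [ 0.848 -1.933  1.1  ] maxabs 1.93
```

Now tilt about tool x in steps.

move_arm:
  motion:
    - [[0.3,0,0],[0.3,-0.4,0],-1]
    - [[0.6,0,0],[0.5,-0.8,0],-1]
    - [[0.8,0,0],[0.5,-0.8,0],-1]
    - [[0.8,0,0],[0.5,-0.8,0],-1]

```text
time: 5.9
tcp_pos: [568.2, -42.4, 262.6]
eef_rot: [-2.721, -0.356, 0.08]
wrist_force: [-0.1, -1.0, -5.5]
width: 6.9
```

```bash
python3 -c "
from h import *
go(np.array([580,23.5,78])+4*N-46*D+90*N,RR)
"
```

```text
t 5.9 tcp [568.2 -42.4 262.6] F [-0.1 -1.  -5.5] M [-1.11 -0.29 -0.02] w 6.9
turn [ 0.771  0.008 -0.008] shift [ 0.36  -0.673  1.444] maxabs 1.44
```

move_arm:
  motion:
    - [[0.3,0,0],[0.1,-0.4,0.2],-1]
    - [[0.6,0,0],[0.36,-0.67,0.6],-1]
    - [[0.77,0,0],[0.36,-0.67,0.9],-1]
    - [[0.77,0,0],[0.36,-0.67,0.9],-1]

```text
time: 6.4
tcp_pos: [574.2, 38.3, 213.5]
eef_rot: [-2.343, -0.3, 0.14]
wrist_force: [0.5, -0.2, -3.9]
width: 7.1
```

```bash
python3 -c "
from h import *
go(np.array([580,23.5,78])+4*N-46*D+40*N,RR)
s=cam('scene','scene6');t=cam('top','top6')
crop(s,170,80,330,260,3,'b6');crop(t,180,100,300,220,4,'a6')
"
```

```text
t 6.4 tcp [574.2  38.3 213.5] F [ 0.5 -0.2 -3.9] M [-1.73 -0.38  0.08] w 7.1
turn [ 0.004  0.014 -0.021] shift [0.033 0.786 0.484] maxabs 0.79
```

View pics/b6.png

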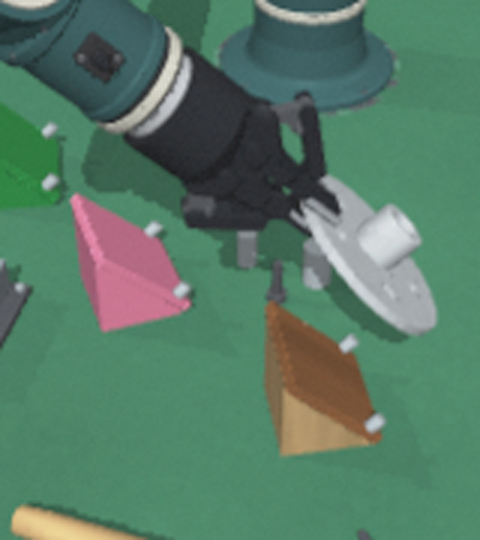

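View pics/a6.png

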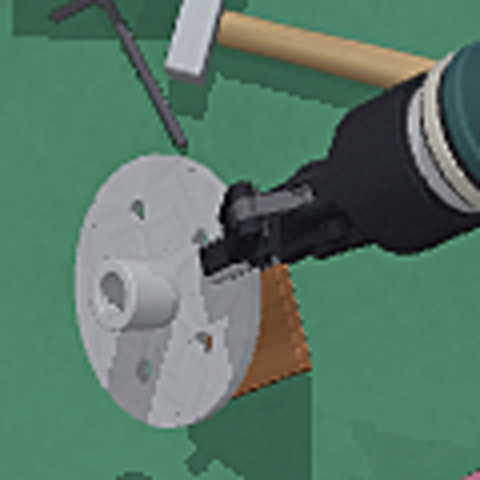

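```bash
python3 -c "
from h import *
s=load('scene6');t=load('top6')
q=tri(t,[((112+.5)/4-.5+180,(291+.5)/4-.5+100)],s,[((402+.5)/3-.5+170,(229+.5)/3-.5+80)])[0]
st=readout.sense();Rm=R.from_rotvec(st['eef_rot']).as_matrix()
print(q,Rm.T@(q[:3]-st['tcp_pos']))
go(np.array([580,23.5,78])+4*N-46*D+40*N,RR)
b=onplane(t,[(256,238)],40);print(b)
"
```

```text
[562.902  94.614 202.501   3.687] [  1.437 -30.026  50.844]
t 6.5 tcp [576.3  39.1 217.4] F [-0.6 -0.  -4.5] M [-1.63 -0.42 -0.01] w 7.1
turn [ 0.008  0.004 -0.01 ] shift [0.    0.822 0.519] maxabs 0.82
[[425.487  -6.934  40.   ]]
```

move_arm:
  motion:
    - [[0,0,0],[0,0.4,0.2],-1]
    - [[0,0,0],[0,0.8,0.4],-1]
    - [[0,0,0],[0,0.8,0.4],-1]

```text
time: 6.88
tcp_pos: [581.6, 15.3, 149.1]
eef_rot: [-2.347, -0.301, 0.133]
wrist_force: [-0.6, -0.0, -4.3]
width: 7.1
```

```bash
python3 -c "
from h import *
go(np.array([580,23.5,78])+4*N-53*D+12*N,RR)
s=cam('scene','scene7');t=cam('top','top7')
crop(s,220,130,320,250,5,'b7');crop(t,200,110,280,220,5,'a7')
"
```

```text
t 6.88 tcp [581.6  15.3 149.1] F [-0.6 -0.  -4.3] M [-1.61 -0.36  0.03] w 7.1
turn [ 0.012  0.005 -0.015] shift [0.01  0.355 0.042] maxabs 0.36
```

View pics/b7.png

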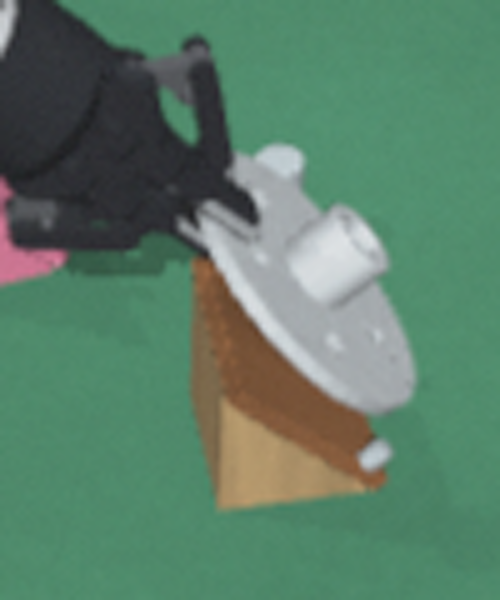

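View pics/a7.png

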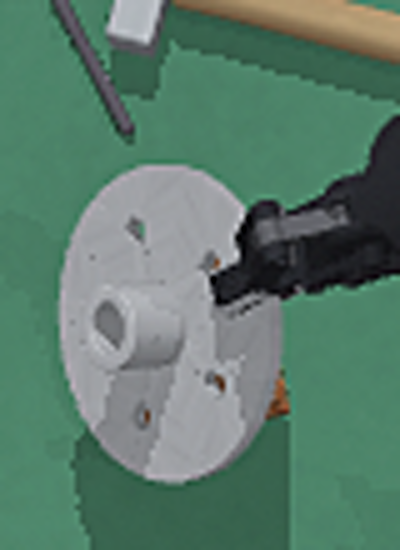

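move_arm:
  motion:
    - [[0,0,0],[0.01,0.2,0.04],-1]
    - [[0,0,0],[0.01,0.38,0.04],-1]
    - [[0,0,0],[0.01,0.42,0.04],-1]

```text
time: 7.35
tcp_pos: [589.1, -5.0, 125.0]
eef_rot: [-2.346, -0.303, 0.13]
wrist_force: [0.7, -0.1, -4.4]
width: 7.0
```

```bash
python3 -c "
from h import *
go(np.array([580,23.5,78])+4*N-46*D,RR)
"
```

```text
t 7.35 tcp [589.1  -5.  125. ] F [ 0.7 -0.1 -4.4] M [-1.68 -0.41  0.01] w 7.0
turn [ 0.011  0.    -0.011] shift [-0.017  0.101  0.105] maxabs 0.1
```

move_arm:
  motion:
    - [[0,0,0],[0,0.03,0],-1]
    - [[0,0,0],[0,0.06,0],-1]
    - [[0,0,0],[0,0.08,0],-1]

```text
time: 7.72
tcp_pos: [590.2, -9.1, 120.8]
eef_rot: [-2.345, -0.303, 0.13]
wrist_force: [-0.3, 1.5, -4.2]
width: 6.7
```

```bash
python3 -c "
from h import *
go(np.array([580,23.5,78])+4*N-46*D,RR)
s=cam('scene','scene8');t=cam('top','top8')
crop(s,220,130,320,250,5,'b8');crop(t,200,110,280,220,5,'a8')
"
```

```text
t 7.72 tcp [590.2  -9.1 120.8] F [-0.3  1.5 -4.2] M [-1.24 -0.27  0.1 ] w 6.7
turn [ 0.01  0.   -0.01] shift [-0.018  0.026  0.104] maxabs 0.1
```

View pics/b8.png

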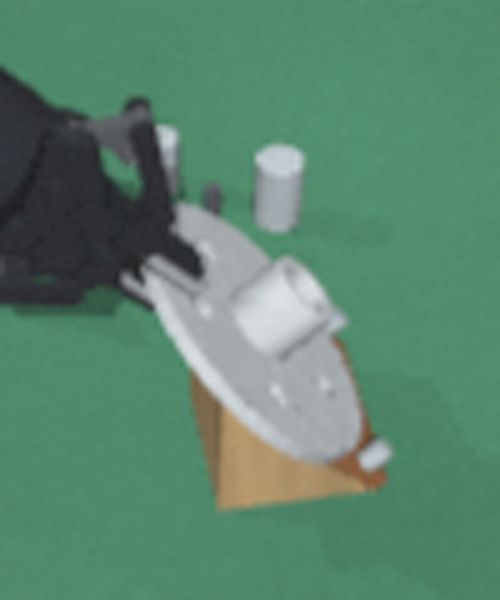

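move_arm:
  motion:
    - [[0,0,0],[0,0.01,0.03],-1]
    - [[0,0,0],[0,0.015,0.06],-1]
    - [[0,0,0],[0,0.015,0.06],-1]

```text
time: 8.2
tcp_pos: [589.5, -5.7, 116.6]
eef_rot: [-2.344, -0.304, 0.13]
wrist_force: [-0.4, 2.9, -4.4]
width: 6.8
```

```bash
python3 -c "
from h import *
go(np.array([580,23.5,78])+4*N-46*D,RR)
s=readout.sense();print('tool force',R.from_rotvec(s['eef_rot']).inv().apply(s['wrist_force']))"
```

```text
t 8.2 tcp [589.5  -5.7 116.6] F [-0.4  2.9 -4.4] M [-0.88 -0.46 -0.12] w 6.8
turn [ 0.008  0.001 -0.009] shift [-0.02   0.021  0.037] maxabs 0.04
tool force [0.386 1.036 5.113]
```

move_arm:
  motion:
    - [[0,0,0],[0,0.01,0.03],-1]
    - [[0,0,0],[0,0.015,0.05],-1]
    - [[0,0,0],[0,0.015,0.05],-1]

```text
time: 8.57
tcp_pos: [589.2, -4.3, 114.1]
eef_rot: [-2.344, -0.304, 0.129]
wrist_force: [-1.1, -3.0, 6.2]
width: 7.1
```

```bash
python3 -c "
from h import *
go(np.array([580,23.5,78])+4*N-46*D,RR)
s=readout.sense();print('tool force',R.from_rotvec(s['eef_rot']).inv().apply(s['wrist_force']))
s=cam('scene','scene9');t=cam('top','top9')
crop(s,220,130,320,250,5,'b9');crop(t,200,110,280,220,5,'a9')
"
```

```text
t 8.57 tcp [589.2  -4.3 114.1] F [-1.1 -3.   6.2] M [-0.05  0.22  0.41] w 7.1
turn [ 0.007 -0.    -0.009] shift [-0.021  0.011  0.003] maxabs 0.02
tool force [-1.849 -2.459 -6.22 ]
```

View pics/b9.png

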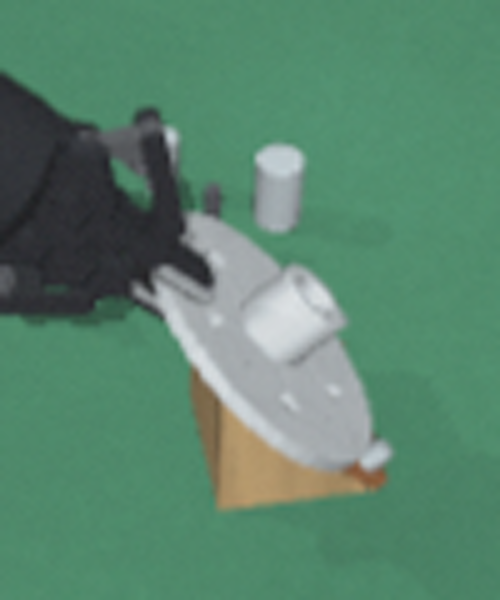

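View pics/a9.png

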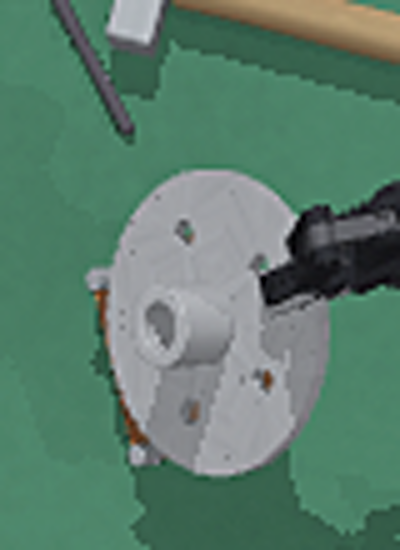

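move_arm:
  motion:
    - [[0,0,0],[0,0,0],-0.6]
    - [[0,0,0],[0,0,0],-0.4]
    - [[0,0,0],[0,0,0],-0.2]
    - [[0,0,0],[0,0,0],0.2]
    - [[0,0,0],[0,0,0],0.3]

```text
time: 9.3
tcp_pos: [589.2, -4.2, 114.1]
eef_rot: [-2.344, -0.304, 0.129]
wrist_force: [0.8, 0.5, -0.3]
width: 55.3
```

```bash
python3 -c "
from h import *
go(np.array([580,23.5,78])+4*N-46*D,RR)
s=cam('scene','scene10');t=cam('top','top10')
crop(s,220,130,320,250,5,'b10');crop(t,200,110,280,220,5,'a10')
"
```

```text
t 9.3 tcp [589.2  -4.2 114.1] F [ 0.8  0.5 -0.3] M [-0.7  -0.25  0.  ] w 55.3
turn [ 0.007 -0.    -0.008] shift [-0.022  0.012  0.001] maxabs 0.02
```

View pics/b10.png

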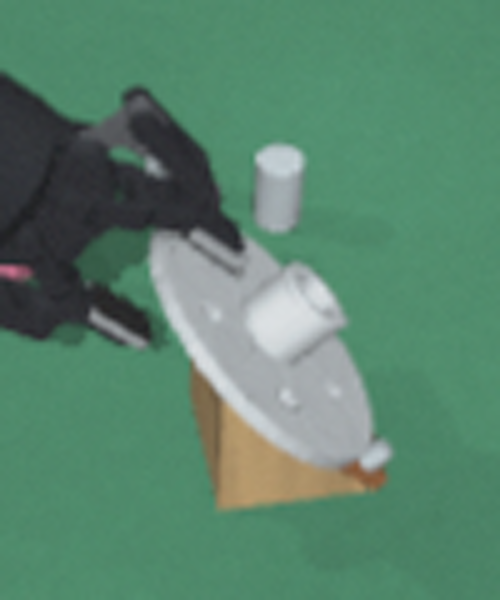

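View pics/a10.png

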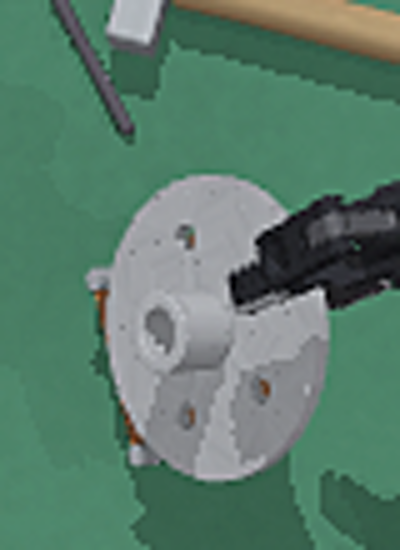

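move_arm:
  motion:
    - [[0,0,0],[0,0,-0.4],0.4]
    - [[0,0,0],[0,0,-0.8],0.6]
    - [[0,0,0],[0,0,-1],1]
    - [[0,0,0],[0,0,-1],1]

```text
time: 9.9
tcp_pos: [604.2, -59.4, 171.2]
eef_rot: [-2.345, -0.303, 0.127]
wrist_force: [0.0, -0.2, -0.5]
width: 85.3
```

```bash
cat >> h.py <<'E'
RC=np.array([580,23.5,78.]); RK=Rt(D,-N)
E
python3 -c "
from h import *
go(RC+110*N,RK); print(readout.sense()['joints'])
"
```

```text
t 9.9 tcp [604.2 -59.4 171.2] F [ 0.  -0.2 -0.5] M [-0.72 -0.18 -0.05] w 85.3
turn [0.006 4.427 4.447] shift [-0.033 -1.322  1.581] maxabs 4.45
[ 0.556  0.765 -0.325  1.505 -0.443  1.357 -0.847]
```

```bash
sed -i 's/RK=Rt(D,-N)/RK=Rt(-D,-N)/' h.py
python3 -c "
from h import *
RV=Rt(-YR,[0,0,-1])
go(np.array([580,30,280]),RV)
"
```

```text
t 9.9 tcp [604.2 -59.4 171.2] F [ 0.  -0.2 -0.5] M [-0.72 -0.18 -0.05] w 85.3
turn [-1.562  0.    -0.01 ] shift [-0.011 -1.78  -0.151] maxabs 1.78
```

move_arm:
  motion:
    - [[0,0,0],[0,-0.5,-0.1],1]
    - [[-0.3,0,0],[0,-1,-0.1],1]
    - [[-0.6,0,0],[0,-1,-0.1],1]
    - [[-0.9,0,0],[0,-1,-0.1],1]
    - [[-0.9,0,0],[0,-1,-0.1],1]

```text
time: 10.52
tcp_pos: [590.4, -5.1, 234.2]
eef_rot: [-2.787, -0.372, 0.063]
wrist_force: [0.2, 0.9, -0.4]
width: 85.6
```

```bash
python3 -c "
from h import *
go(RC+120*N+[0,0,60],RK)
"
```

```text
t 10.53 tcp [590.4  -5.1 234.2] F [ 0.2  0.9 -0.4] M [-0.31 -0.05  0.1 ] w 85.6
turn [-2.236 -0.     0.007] shift [-0.028 -1.314  0.604] maxabs 2.24
```

move_arm:
  motion:
    - [[-0.3,0,0],[0,-0.4,0],1]
    - [[-0.6,0,0],[0,-0.8,0],1]
    - [[-0.9,0,0],[0,-1,0],1]
    - [[-1,0,0],[0,-1,0],1]
    - [[-1,0,0],[0,-1,0],1]

```text
time: 11.15
tcp_pos: [569.6, 68.4, 258.4]
eef_rot: [2.951, 0.396, 0.026]
wrist_force: [0.4, 0.1, -0.1]
width: 85.5
```

```bash
python3 -c "
from h import *
go(RC+120*N+[0,0,30],RK);print(readout.sense()['joints'])
"
```

```text
t 11.15 tcp [569.6  68.4 258.4] F [ 0.4  0.1 -0.1] M [ 0.23  0.04 -0.  ] w 85.5
turn [-1.24   0.004  0.013] shift [-0.014 -0.613  0.729] maxabs 1.24
[-0.108  0.322 -0.198  1.769  0.258  1.08  -1.725]
```

move_arm:
  motion:
    - [[-0.3,0,0],[0,-0.3,0],1]
    - [[-0.6,0,0],[0,-0.6,0],1]
    - [[-0.9,0,0],[0,-0.6,0.1],1]
    - [[-1,0,0],[0,-0.6,0.2],1]
    - [[-1,0,0],[0,-0.6,0.2],1]

```text
time: 11.78
tcp_pos: [557.0, 110.1, 232.2]
eef_rot: [2.457, 0.332, 0.099]
wrist_force: [-0.1, -0.3, 0.1]
width: 85.2
```

```bash
python3 -c "
from h import *
go(RC+100*N,RK);print(readout.sense()['joints'])
s=cam('scene','scene11');t=cam('top','top11')
crop(s,190,80,350,240,4,'b11');crop(t,180,110,280,220,5,'a11')
"
```

```text
t 11.78 tcp [557.  110.1 232.2] F [-0.1 -0.3  0.1] M [ 0.6   0.13 -0.03] w 85.2
turn [-0.241  0.013  0.019] shift [ 0.009 -0.458  0.967] maxabs 0.97
[-0.479  0.448 -0.137  1.806  0.716  1.259 -2.27 ]
```

View pics/b11.png

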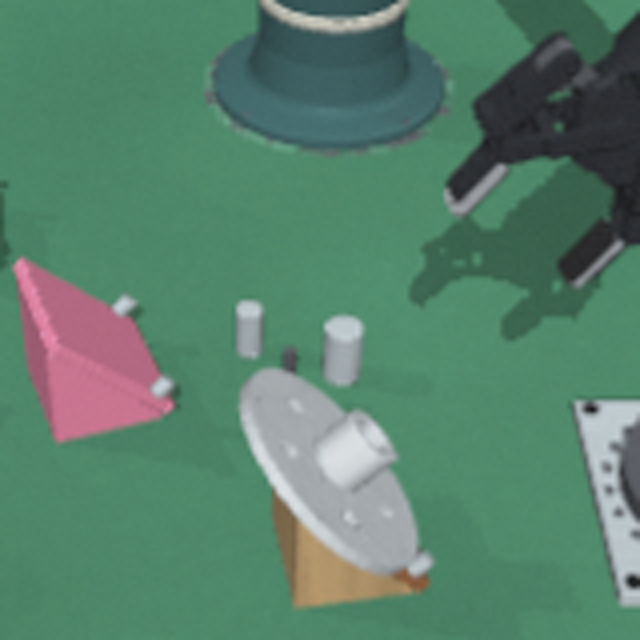

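View pics/a11.png

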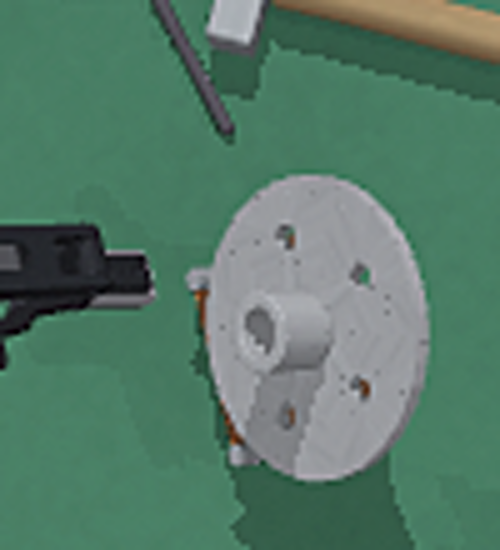

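```bash
cat > m.py <<'E'
from h import *
s=load('scene11');t=load('top11')
f=lambda p,k,o:(np.array(p,float)+.5)/k-.5+np.array(o)
q=tri(t,f([(262,330)],5,(180,110)),s,f([(378,437)],4,(190,80)))[0]
print("collar end",q,"expect",RC+40*N)
X=np.cross(N,D)  # in-plane; note N x D
def onpl(c,uv,O,n):
    o,v=ray(c,uv); return o+v*(((O-o)@n)/(v@n))[:,None]
for off in ([0,0,0],q[:3]-40*N-RC):
  O=RC+8*N+off
  for c,uv in((t,f([(285,237),(360,274),(360,388),(287,416)],5,(180,110))),(s,f([(297,406),(291,451),(351,518),(387,513)],4,(190,80)))):
    P=onpl(c,uv,O,N)-O; a=P@D;b=P@X
    print(np.hypot(a,b),(np.degrees(np.arctan2(b,a)))%72)
    A=np.c_[2*a,2*b,np.ones(4)];sol=np.linalg.lstsq(A,a*a+b*b,rcond=None)[0];print("centre D,X",sol[:2],np.sqrt(sol[2]+sol[:2]@sol[:2]),(np.degrees(np.arctan2(b-sol[1],a-sol[0])))%72)
E
python3 m.py
```

```text
collar end [572.75   53.595 104.219   3.757] expect [572.674  50.823 106.284]
[47.039 42.708 43.591 49.539] [57.838 54.555 47.877 48.399]
centre D,X [ 4.651 -0.414] 46.72584338633287 [52.15  52.273 52.605 52.988]
[45.042 42.883 43.172 49.457] [45.37  53.053 58.33  54.346]
centre D,X [3.658 1.781] 45.92304702884618 [50.518 53.823 53.491 50.893]
[46.011 46.015 46.306 47.799] [53.224 52.001 51.37  52.496]
centre D,X [0.879 0.484] 46.69696581305985 [52.15  52.273 52.605 52.988]
[47.01  46.702 42.973 45.553] [49.731 51.563 52.953 52.841]
centre D,X [-0.388  1.81 ] 45.86772711992815 [50.518 53.823 53.491 50.893]
```

```bash
cat >> h.py <<'E'
F=np.array([580.1,26.5,75.7])
E
python3 -c "
from h import *
go(F+75*N,RK)"
```

```text
t 11.88 tcp [558.1 109.6 234.3] F [0.6 0.6 0.2] M [0.6  0.14 0.01] w 85.3
turn [-0.242  0.009  0.011] shift [ 0.005 -0.49   1.293] maxabs 1.29
```

move_arm:
  motion:
    - [[-0.24,0.01,0.01],[0,-0.4,0.2],1]
    - [[-0.24,0.01,0.01],[0,-0.49,0.6],1]
    - [[-0.24,0.01,0.01],[0,-0.49,0.9],1]
    - [[-0.24,0.01,0.01],[0,-0.49,0.9],1]

```text
time: 12.38
tcp_pos: [561.0, 93.2, 153.1]
eef_rot: [2.34, 0.304, 0.123]
wrist_force: [0.0, 0.1, -0.5]
width: 85.6
```

```bash
python3 -c "
from h import *
go(F+60*N,RK);print(readout.sense()['joints'])"
```

```text
t 12.38 tcp [561.   93.2 153.1] F [ 0.   0.1 -0.5] M [ 0.68  0.23 -0.03] w 85.6
turn [ 0.     0.009 -0.004] shift [ 0.017 -0.071  0.548] maxabs 0.55
[-0.532  0.593 -0.093  1.857  0.847  1.202 -2.46 ]
```

move_arm:
  motion:
    - [[0,0.01,0],[0.02,-0.07,0.3],1]
    - [[0,0.01,0],[0.02,-0.07,0.55],1]
    - [[0,0.01,0],[0.02,-0.07,0.55],1]

```text
time: 12.75
tcp_pos: [569.4, 65.5, 118.1]
eef_rot: [2.339, 0.303, 0.127]
wrist_force: [0.6, 0.7, 0.1]
width: 85.3
```

```bash
python3 -c "
from h import *
go(F+10*N,RK)
s=cam('scene','scene12');t=cam('top','top12')
crop(s,220,100,340,250,4,'b12');crop(t,180,120,280,220,5,'a12')
st=readout.sense();Rm=R.from_rotvec(st['eef_rot']).as_matrix();p=st['tcp_pos']
P=[p+Rm@[x,y,-13] for y in(-42.5,42.5) for x in(-11,11)]+[F+40*N]
print((proj(s,P)-[220,100]+.5)*4,(proj(t,P)-[180,120]+.5)*5)"
```

```text
t 12.75 tcp [569.4  65.5 118.1] F [0.6 0.7 0.1] M [ 0.74  0.17 -0.02] w 85.3
turn [ 0.002  0.004 -0.007] shift [ 0.005 -0.018  0.607] maxabs 0.61
[[335.516 343.805]
 [345.119 368.446]
 [246.649 280.987]
 [255.201 305.921]
 [255.742 357.87 ]] [[156.652 329.981]
 [146.243 286.327]
 [268.192 279.371]
 [256.772 233.027]
 [258.15  280.58 ]]
```

View pics/b12.png

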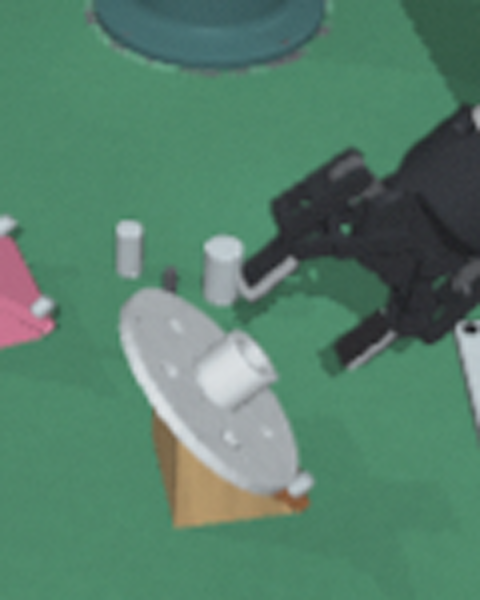

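View pics/a12.png

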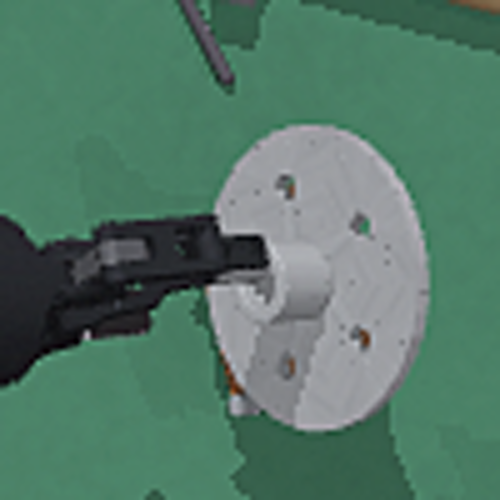

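move_arm:
  motion:
    - [[0,0,0],[0.01,-0.02,0.3],1]
    - [[0,0,0],[0.01,-0.02,0.58],1]
    - [[0,0,0],[0.01,-0.02,0.58],0.6]

```text
time: 13.22
tcp_pos: [578.2, 35.6, 84.1]
eef_rot: [2.339, 0.304, 0.127]
wrist_force: [-0.5, 0.2, -0.8]
width: 69.7
```

```bash
python3 -c "
from h import *
go(F+10*N,RK)
s=cam('scene','scene13');t=cam('top','top13')
crop(s,220,100,340,250,4,'b13');crop(t,180,120,280,220,5,'a13')"
```

```text
t 13.22 tcp [578.2  35.6  84.1] F [-0.5  0.2 -0.8] M [0.74 0.17 0.01] w 69.7
turn [ 0.002  0.004 -0.006] shift [-0.007  0.007  0.032] maxabs 0.03
```

View pics/b13.png

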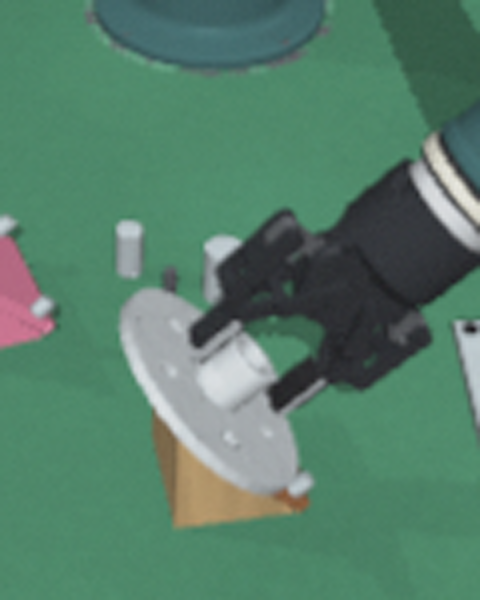

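Fingers straddle the collar. Close.

move_arm:
  motion:
    - [[0,0,0],[0,0.01,0.02],0.2]
    - [[0,0,0],[0,0.01,0.02],0.05]
    - [[0,0,0],[0,0.01,0.02],-0.1]
    - [[0,0,0],[0,0.01,0.02],-0.1]

```text
time: 13.82
tcp_pos: [580.1, 35.3, 86.8]
eef_rot: [2.337, 0.304, 0.132]
wrist_force: [-1.8, -0.9, 10.3]
width: 39.5
```

```bash
python3 -c "
from h import *
go(F+10*N,RK)"
```

```text
t 13.82 tcp [580.1  35.3  86.8] F [-1.8 -0.9 10.3] M [-0.96  0.04 -0.16] w 39.5
turn [ 0.006 -0.004 -0.008] shift [-0.029 -0.023  0.048] maxabs 0.05
```

move_arm:
  motion:
    - [[0,0,0],[0,-0.02,-0.02],-0.3]
    - [[0,0,0],[0,-0.02,-0.02],-1]
    - [[0,0,0],[0,-0.02,-0.02],-1]
    - [[0,0,0],[0,-0.02,-0.02],-1]

```text
time: 14.32
tcp_pos: [579.8, 35.9, 87.4]
eef_rot: [2.335, 0.302, 0.132]
wrist_force: [1.7, -5.3, 1.3]
width: 38.2
```

```bash
python3 -c "
from h import *
go(F+10*N,RK)"
```

```text
t 14.32 tcp [579.8  35.9  87.4] F [ 1.7 -5.3  1.3] M [-0.22 -0.13  0.14] w 38.2
turn [ 0.012 -0.001 -0.01 ] shift [-0.027 -0.023  0.059] maxabs 0.06
```

move_arm:
  motion:
    - [[0,0,0],[0,0,-0.2],-1]
    - [[0,0,0],[0,0,-0.5],-1]
    - [[0,0,0],[0,0,-0.8],-1]
    - [[0,0,0],[0,0,-1],-1]
    - [[0,0,0],[0,0,-1],-1]

```text
time: 14.95
tcp_pos: [565.0, 92.7, 143.6]
eef_rot: [2.337, 0.304, 0.134]
wrist_force: [0.6, 0.7, -6.1]
width: 38.7
```

```bash
python3 -c "
from h import *
RV=Rt(-YR,[0,0,-1])
go([505,296,200],RV);print(readout.sense()['joints'])
s=cam('scene','scene14')"
```

```text
t 14.95 tcp [565.   92.7 143.6] F [ 0.6  0.7 -6.1] M [ 1.55  0.43 -0.05] w 38.7
turn [ 1.578 -0.009 -0.006] shift [-0.065 -1.366 -2.376] maxabs 2.38
[-0.536  0.61  -0.086  1.857  0.861  1.186 -2.477]
```

View pics/scene14.png

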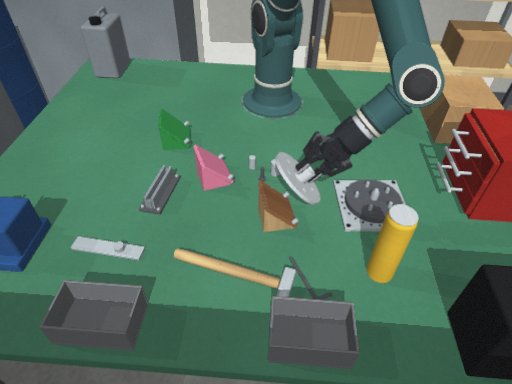

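```bash
python3 -c "
from h import *
t=load('top0');s=load('scene0')
print(onplane(t,[(127,104)],200),onplane(s,[(401,218)],200))"
```

```text
[[716.272 282.671 200.   ]] [[729.381 278.177 200.   ]]
```

move_arm:
  motion:
    - [[0,0,0],[0,-0.2,-0.4],-1]
    - [[0.2,0,0],[0,-0.5,-0.8],-1]
    - [[0.5,0,0],[0,-0.5,-1],-1]
    - [[0.7,0,0],[0,-0.5,-1],-1]
    - [[0.7,0,0],[0,-0.5,-1],-1]

```text
time: 15.62
tcp_pos: [543.5, 169.5, 171.4]
eef_rot: [2.68, 0.341, 0.082]
wrist_force: [-0.4, -0.6, -4.9]
width: 38.5
```

```bash
python3 -c "
from h import *
RV=Rt(-YR,[0,0,-1])
go([505,296,200],RV);print(readout.sense()['joints'])"
```

```text
t 15.62 tcp [543.5 169.5 171.4] F [-0.4 -0.6 -4.9] M [0.84 0.28 0.01] w 38.5
turn [ 0.886 -0.004 -0.018] shift [-0.068 -1.338 -1.032] maxabs 1.34
[-0.419  0.488 -0.219  1.816  0.587  1.096 -2.279]
```

move_arm:
  motion:
    - [[0.2,0,0],[0,-0.4,-0.4],-1]
    - [[0.5,0,0],[0,-0.8,-0.8],-1]
    - [[0.8,0,-0.02],[-0.07,-1,-0.9],-1]
    - [[0.88,0,-0.02],[-0.07,-1,-0.9],-1]
    - [[0.88,0,-0.02],[-0.07,-1,-0.9],-1]

```text
time: 16.25
tcp_pos: [511.5, 265.8, 200.3]
eef_rot: [3.108, 0.409, -0.002]
wrist_force: [0.5, -0.5, -6.1]
width: 38.5
```

```bash
python3 -c "
from h import *
RV=Rt(-YR,[0,0,-1])
go([505,296,150],RV);print(readout.sense()['joints'])"
```

```text
t 16.25 tcp [511.5 265.8 200.3] F [ 0.5 -0.5 -6.1] M [-0.04 -0.02 -0.09] w 38.5
turn [ 0.014  0.005 -0.   ] shift [ 0.021 -0.39   0.626] maxabs 0.63
[-0.234  0.417 -0.39   1.793  0.194  0.973 -2.013]
```

move_arm:
  motion:
    - [[0.01,0,-0.2],[0,-0.39,0],-1]
    - [[0.01,0,-0.5],[0,-0.39,0],-1]
    - [[0.01,0,-0.8],[0,-0.39,0],-1]
    - [[0.01,0,-0.8],[0,-0.39,0],-1]

```text
time: 16.75
tcp_pos: [502.6, 296.0, 198.9]
eef_rot: [2.968, 1.019, -0.01]
wrist_force: [0.6, 0.0, -4.9]
width: 38.8
```

```bash
python3 -c "
from h import *
a=np.radians(15+38); RF=Rt([np.sin(a),-np.cos(a),0],[0,0,-1])
go([505,296,150],RF)
s=cam('scene','scene15');t=cam('top','top15')
crop(s,300,100,420,220,5,'b15');crop(t,60,140,200,260,5,'a15')"
```

```text
t 16.75 tcp [502.6 296.  198.9] F [ 0.6  0.  -4.9] M [ 0.02 -0.01 -0.02] w 38.8
turn [ 0.     0.014 -0.527] shift [0.029 0.018 0.611] maxabs 0.61
```

View pics/b15.png

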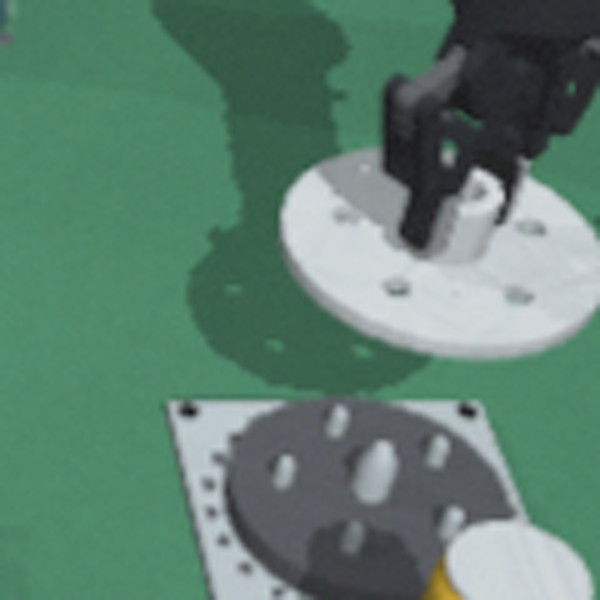

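View pics/a15.png

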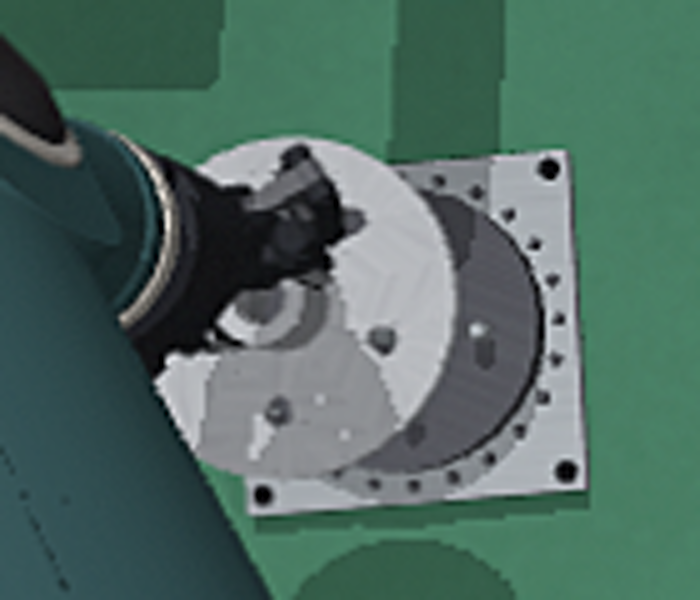

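```bash
cat > m2.py <<'E'
from h import *
s=load('scene15');t=load('top15')
f=lambda p,k,o:(np.array(p,float)+.5)/k-.5+np.array(o)
us=f([(344,216),(397,287),(519,295),(531,228)],5,(300,100));ut=f([(352,220),(383,340),(278,411)],5,(60,140))
for z in(188,192,196):
 for c,u in((s,us),(t,ut)):
  P=onplane(c,u,z)[:,:2]
  A=np.c_[2*P,np.ones(len(P))];sol=np.linalg.lstsq(A,(P**2).sum(1),rcond=None)[0];d=P-sol[:2]
  print(z,sol[:2],np.hypot(*d.T),np.degrees(np.arctan2(d[:,1],d[:,0]))%72)
E
python3 m2.py; python3 -c "
from h import *
st=readout.sense();Rm=R.from_rotvec(st['eef_rot']).as_matrix();print(Rm)"
```

```text
188 [493.336 296.363] [47.202 46.527 47.357 46.684] [35.738 36.112 36.967 36.099]
188 [500.718 297.541] [46.859 46.859 46.859] [35.668 35.218 35.289]
192 [498.663 294.458] [46.861 46.191 47.015 46.346] [35.738 36.112 36.967 36.099]
192 [500.322 296.045] [46.642 46.642 46.642] [35.668 35.218 35.289]
196 [503.99  292.552] [46.52  45.855 46.673 46.009] [35.738 36.112 36.967 36.099]
196 [499.925 294.549] [46.426 46.426 46.426] [35.668 35.218 35.289]
[[ 0.79   0.613 -0.004]
 [ 0.613 -0.79  -0.004]
 [-0.006  0.001 -1.   ]]
```

move_arm:
  motion:
    - [[0,0.01,-0.3],[0.03,0.0,0.4],-1]
    - [[0,0.01,-0.54],[0.045,0.01,0.8],-1]
    - [[0,0.01,-0.54],[0.045,0.01,1],-1]
    - [[0,0.01,-0.54],[0.045,0.01,1],-1]

```text
time: 17.35
tcp_pos: [505.3, 296.7, 118.3]
eef_rot: [2.809, 1.404, -0.006]
wrist_force: [-0.7, -0.2, -4.7]
width: 38.5
```

```bash
python3 -c "
from h import *
a=np.radians(15+38.5); RF=Rt([np.sin(a),-np.cos(a),0],[0,0,-1])
go([505.5,297.3,85],RF)
s=cam('scene','scene16');t=cam('top','top16')
crop(s,300,130,420,250,5,'b16');crop(t,60,140,200,260,5,'a16')"
```

```text
t 17.35 tcp [505.3 296.7 118.3] F [-0.7 -0.2 -4.7] M [ 0.03  0.01 -0.05] w 38.5
turn [-0.002  0.007 -0.014] shift [ 0.009 -0.002  0.416] maxabs 0.42
```

View pics/b16.png

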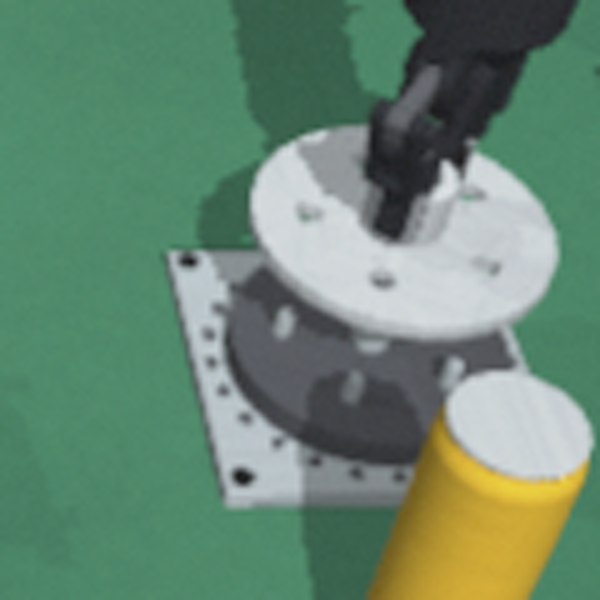

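View pics/a16.png

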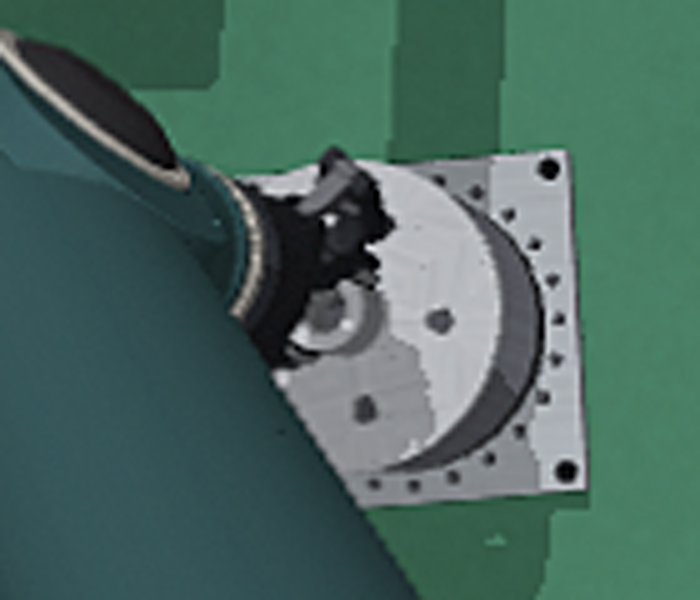

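```bash
cat > m3.py <<'E'
from h import *
s=load('scene16');t=load('top16')
f=lambda p,k,o:(np.array(p,float)+.5)/k-.5+np.array(o)
us=f([(311,211),(383,279),(486,265),(472,192)],5,(300,130));ut=f([(440,320),(365,410)],5,(60,140))
for z in(111,113,115):
  P=onplane(s,us,z)[:,:2]
  A=np.c_[2*P,np.ones(len(P))];sol=np.linalg.lstsq(A,(P**2).sum(1),rcond=None)[0];d=P-sol[:2]
  print(z,sol[:2],np.hypot(*d.T),np.degrees(np.arctan2(d[:,1],d[:,0]))%72)
  Q=onplane(t,ut,z)[:,:2]; m=Q.mean(0);e=Q[1]-Q[0];L=np.linalg.norm(e)
  n=np.array([-e[1],e[0]])/L; 
  for sg in(1,-1): c=m+sg*n*46*np.cos(np.radians(36));print("  top",L,c,np.degrees(np.arctan2(*(Q-c).T[::-1]))%72)
E
python3 m3.py
```

```text
111 [501.283 295.201] [45.95  46.95  45.702 46.725] [50.068 51.228 51.098 52.347]
  top 55.11013464871114 [457.226 238.717] [15.392 16.427]
  top 55.11013464871114 [503.142 297.296] [52.427 51.392]
113 [503.596 294.368] [45.805 46.801 45.557 46.577] [50.068 51.228 51.098 52.347]
  top 54.99340211446769 [457.087 238.093] [15.45  16.369]
  top 54.99340211446769 [503.003 296.672] [52.369 51.45 ]
115 [505.909 293.535] [45.659 46.652 45.412 46.429] [50.068 51.228 51.098 52.347]
  top 54.87666958022433 [456.949 237.469] [15.508 16.311]
  top 54.87666958022433 [502.865 296.048] [52.311 51.508]
```

move_arm:
  motion:
    - [[0,0,0],[0.01,0,0.3],-1]
    - [[0,0,0],[0.01,0,0.45],-1]
    - [[0,0,0],[0.01,0,0.55],-1]
    - [[0,0,0],[0.01,0,0.6],-1]

```text
time: 17.95
tcp_pos: [507.1, 298.5, 72.3]
eef_rot: [2.809, 1.406, 0.001]
wrist_force: [-0.1, 0.6, -4.3]
width: 38.5
```

```bash
python3 -c "
from h import *
a=np.radians(15+38.5); RF=Rt([np.sin(a),-np.cos(a),0],[0,0,-1])
go([505.5,297.3,59],RF)"
```

```text
t 17.95 tcp [507.1 298.5  72.3] F [-0.1  0.6 -4.3] M [ 0.01 -0.03 -0.02] w 38.5
turn [ 0.002 -0.001 -0.012] shift [-0.024 -0.008  0.167] maxabs 0.17
```

move_arm:
  motion:
    - [[0,0,0],[-0.01,0,0.04],-1]
    - [[0,0,0],[-0.01,0,0.08],-1]
    - [[0,0,0],[-0.01,0,0.12],-1]
    - [[0,0,0],[-0.01,0,0.12],-1]

```text
time: 18.45
tcp_pos: [506.6, 297.8, 62.5]
eef_rot: [2.809, 1.406, 0.001]
wrist_force: [-0.1, -0.4, -6.0]
width: 38.4
```

```bash
python3 -c "
from h import *
a=np.radians(15+38.5); RF=Rt([np.sin(a),-np.cos(a),0],[0,0,-1])
go([505.5,297.3,59],RF)
s=cam('scene','scene17');t=cam('top','top17')
crop(s,300,130,420,250,5,'b17');crop(t,60,140,200,260,5,'a17')"
```

```text
t 18.45 tcp [506.6 297.8  62.5] F [-0.1 -0.4 -6. ] M [ 0.02 -0.   -0.03] w 38.4
turn [ 0.001 -0.001 -0.012] shift [-0.013 -0.007  0.044] maxabs 0.04
```

View pics/b17.png

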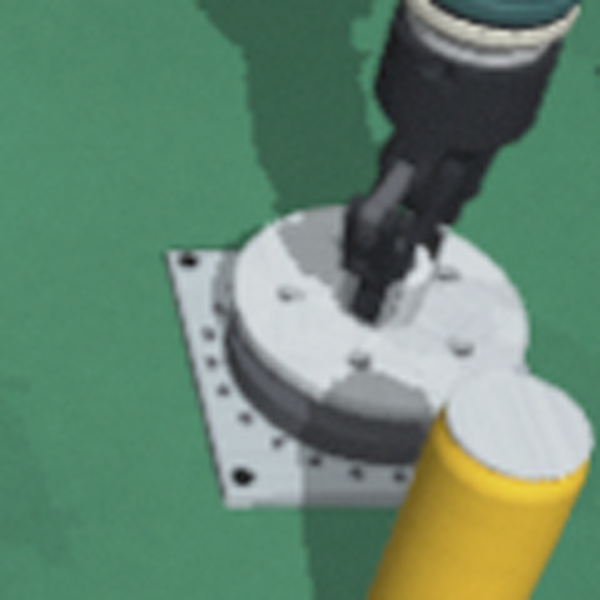

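View pics/a17.png

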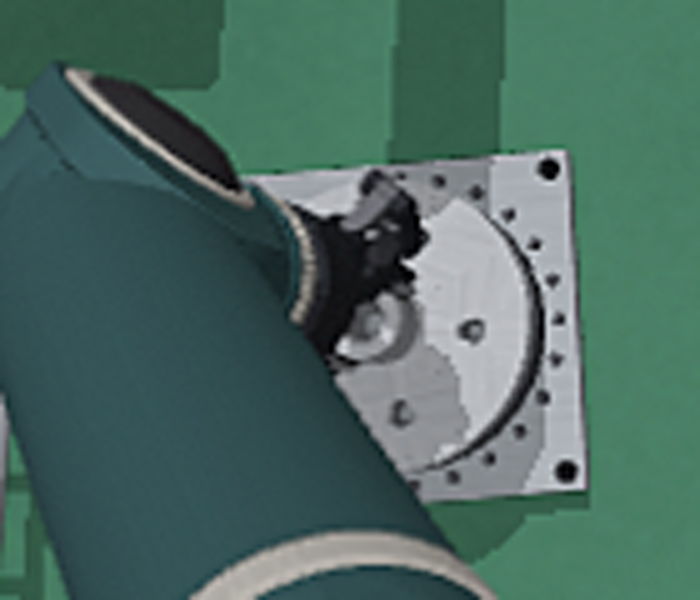

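move_arm:
  motion:
    - [[0,0,0],[0,0,0.03],-1]
    - [[0,0,0],[0,0,0.06],-1]
    - [[0,0,0],[0,0,0.09],-1]
    - [[0,0,0],[0,0,0.09],-1]

```text
time: 19.05
tcp_pos: [507.1, 298.0, 55.5]
eef_rot: [2.809, 1.406, 0.003]
wrist_force: [-0.2, 0.4, -5.5]
width: 38.7
```

```bash
python3 -c "
from h import *
a=np.radians(15+38.5); RF=Rt([np.sin(a),-np.cos(a),0],[0,0,-1])
go([505.5,297.3,43],RF)"
```

```text
t 19.05 tcp [507.1 298.   55.5] F [-0.2  0.4 -5.5] M [ 0.16 -0.24  0.05] w 38.7
turn [ 0.002 -0.003 -0.012] shift [-0.019 -0.01   0.156] maxabs 0.16
```

move_arm:
  motion:
    - [[0,0,0],[-0.01,-0.005,0.02],-1]
    - [[0,0,0],[-0.01,-0.005,0.05],-1]
    - [[0,0,0],[-0.01,-0.005,0.05],-1]

```text
time: 19.42
tcp_pos: [507.0, 297.9, 51.7]
eef_rot: [2.809, 1.406, 0.005]
wrist_force: [3.3, 1.5, -4.4]
width: 39.0
```

```bash
python3 -c "
from h import *
a=np.radians(15+38.5); RF=Rt([np.sin(a),-np.cos(a),0],[0,0,-1])
go([505.5,297.3,43],RF)"
```

```text
t 19.43 tcp [507.  297.9  51.7] F [ 3.3  1.5 -4.4] M [ 0.29 -0.8   0.19] w 39.0
turn [ 0.003 -0.006 -0.011] shift [-0.018 -0.01   0.108] maxabs 0.11
```

move_arm:
  motion:
    - [[0,0,0],[0.03,0.015,0.0],-1]
    - [[0,0,0],[0.03,0.015,0.03],-1]
    - [[0,0,0],[0.03,0.015,0.05],-1]
    - [[0,0,0],[0.03,0.015,0.05],-1]

```text
time: 19.92
tcp_pos: [508.4, 298.8, 47.0]
eef_rot: [2.809, 1.407, 0.002]
wrist_force: [-2.4, -0.9, -5.4]
width: 38.9
```

```bash
python3 -c "
from h import *
a=np.radians(15+38.5); RF=Rt([np.sin(a),-np.cos(a),0],[0,0,-1])
go([505.5,297.3,43],RF)"
```

```text
t 19.93 tcp [508.4 298.8  47. ] F [-2.4 -0.9 -5.4] M [-0.16  0.56  0.11] w 38.9
turn [ 0.002 -0.001 -0.01 ] shift [-0.036 -0.018  0.05 ] maxabs 0.05
```

Sinking freely; a hair back toward −x, then further down.

move_arm:
  motion:
    - [[0,0,0],[-0.01,-0.005,0.02],-1]
    - [[0,0,0],[-0.01,-0.005,0.04],-1]
    - [[0,0,0],[-0.01,-0.005,0.06],-1]
    - [[0,0,0],[-0.01,-0.005,0.06],-1]

```text
time: 20.42
tcp_pos: [507.9, 298.5, 43.6]
eef_rot: [2.808, 1.406, 0.003]
wrist_force: [-3.5, -3.2, 6.4]
width: 38.6
```

```bash
python3 -c "
from h import *
a=np.radians(15+38.5); RF=Rt([np.sin(a),-np.cos(a),0],[0,0,-1])
go([505.5,297.3,43],RF)
s=cam('scene','scene18');t=cam('top','top18')
crop(s,300,130,420,250,5,'b18');crop(t,60,140,200,260,5,'a18')"
```

```text
t 20.43 tcp [507.9 298.5  43.6] F [-3.5 -3.2  6.4] M [-0.67  0.48 -0.1 ] w 38.6
turn [ 0.004 -0.002 -0.011] shift [-0.03  -0.015  0.007] maxabs 0.03
```

View pics/b18.png

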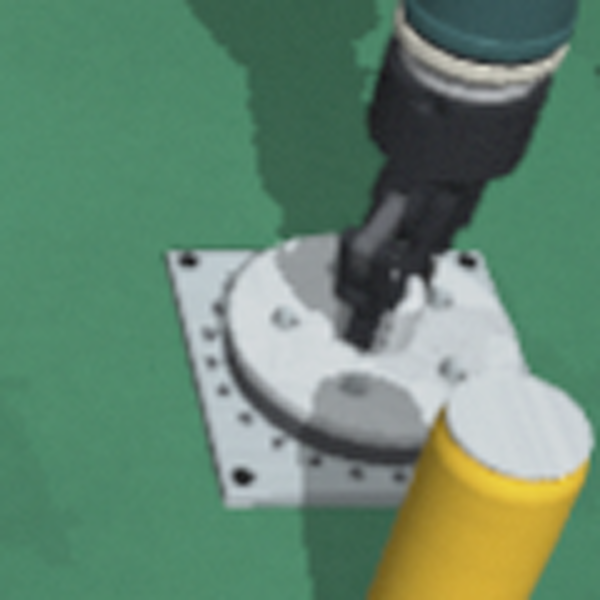

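move_arm:
  motion:
    - [[0,0,0],[-0.01,0,0.02],-1]
    - [[0,0,0],[-0.01,0,0.03],-1]
    - [[0,0,0],[-0.01,0,0.03],-1]

```text
time: 20.9
tcp_pos: [508.0, 298.5, 43.6]
eef_rot: [2.808, 1.406, 0.006]
wrist_force: [-5.5, -3.7, 12.1]
width: 38.5
```

```bash
python3 -c "
from h import *
a=np.radians(15+38.5); RF=Rt([np.sin(a),-np.cos(a),0],[0,0,-1])
go([505.5,297.3,43],RF)"
```

```text
t 20.9 tcp [508.  298.5  43.6] F [-5.5 -3.7 12.1] M [-0.78  1.02 -0.1 ] w 38.5
turn [ 0.007 -0.005 -0.011] shift [-0.031 -0.016  0.007] maxabs 0.03
```

move_arm:
  motion:
    - [[0,0,0],[-0.01,-0.005,-0.01],-1]
    - [[0,0,0],[-0.01,-0.005,-0.01],-0.1]
    - [[0,0,0],[-0.01,-0.005,-0.01],0.1]
    - [[0,0,0],[-0.01,-0.005,-0.01],0.4]
    - [[0,0,0],[-0.01,-0.005,-0.01],0.6]

```text
time: 21.52
tcp_pos: [507.5, 298.4, 44.6]
eef_rot: [2.808, 1.406, 0.007]
wrist_force: [0.4, -0.9, 0.2]
width: 68.4
```

```bash
python3 -c "
from h import *
a=np.radians(15+38.5); RF=Rt([np.sin(a),-np.cos(a),0],[0,0,-1])
go([505.5,297.3,43],RF)
s=cam('scene','scene19')
crop(s,300,130,420,250,5,'b19')"
```

```text
t 21.52 tcp [507.5 298.4  44.6] F [ 0.4 -0.9  0.2] M [-0.05 -0.02  0.02] w 68.4
turn [ 0.007 -0.006 -0.011] shift [-0.025 -0.012  0.02 ] maxabs 0.03
```

View pics/b19.png

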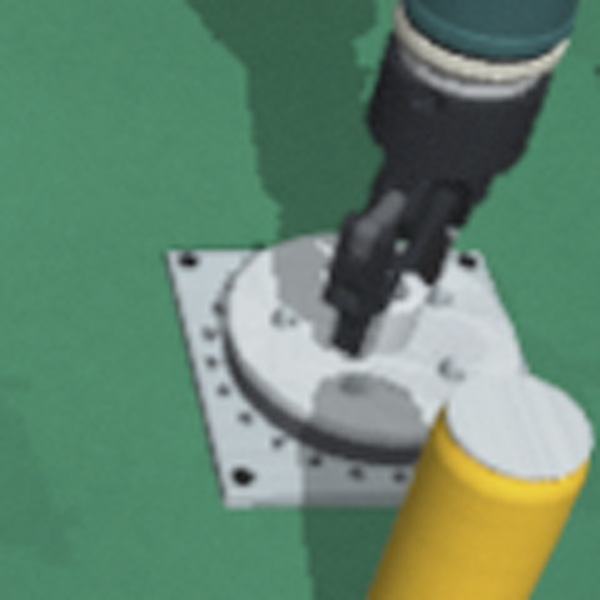

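Released. Retract straight up, then look.

move_arm:
  motion:
    - [[0,0,0],[0,0,0],0.7]
    - [[0,0,0],[0,0,-0.4],0.7]
    - [[0,0,0],[0,0,-0.8],0.7]
    - [[0,0,0],[0,0,-1],0.7]
    - [[0,0,0],[0,0,-1],0.7]

```text
time: 22.2
tcp_pos: [507.6, 298.6, 125.4]
eef_rot: [2.808, 1.405, 0.01]
wrist_force: [-0.0, 0.1, 0.7]
width: 72.3
```

move_arm:
  motion:
    - [[0,0,0],[0,0,-0.5],0.7]
    - [[0,0,0],[-0.5,-0.2,-1],0.7]
    - [[0,0,0],[-1,-0.6,-1],0.7]
    - [[0,0,0],[-1,-0.6,-1],0.7]

```text
time: 22.7
tcp_pos: [417.1, 261.7, 203.7]
eef_rot: [2.805, 1.407, 0.004]
wrist_force: [1.1, 0.1, 0.1]
width: 72.6
```

move_arm:
  motion:
    - [[0,0,0],[-0.5,-0.2,-0.3],0.7]
    - [[0,0,0],[-1,-0.4,-0.3],0.7]
    - [[0,0,0],[-1,-0.4,-0.3],0.7]
    - [[0,0,0],[-1,-0.4,-0.3],0.7]

```text
time: 23.2
tcp_pos: [344.5, 216.9, 227.3]
eef_rot: [2.805, 1.407, 0.005]
wrist_force: [0.4, 0.1, 0.0]
width: 72.9
```

```bash
python3 -c "
from h import *
s=cam('scene','scene20');t=cam('top','top20')
crop(s,310,150,430,250,6,'b20');crop(t,90,150,200,260,5,'a20')"
```

```text
(no output)
```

View pics/b20.png

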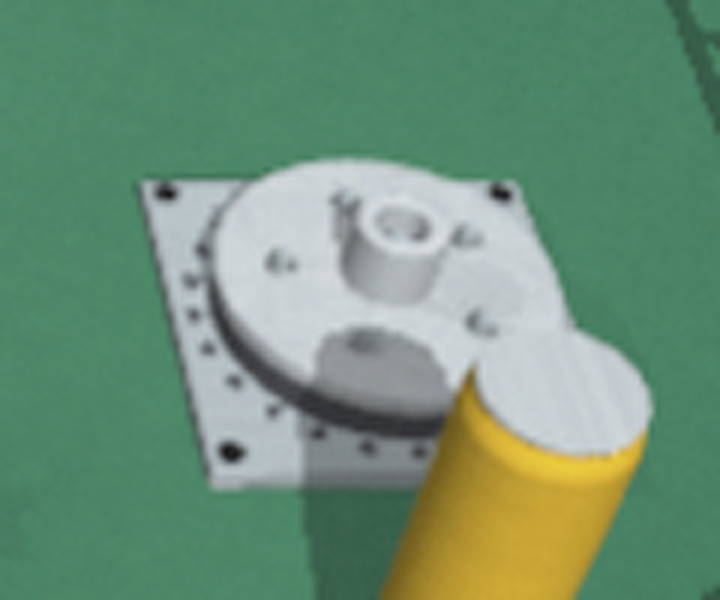

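View pics/a20.png

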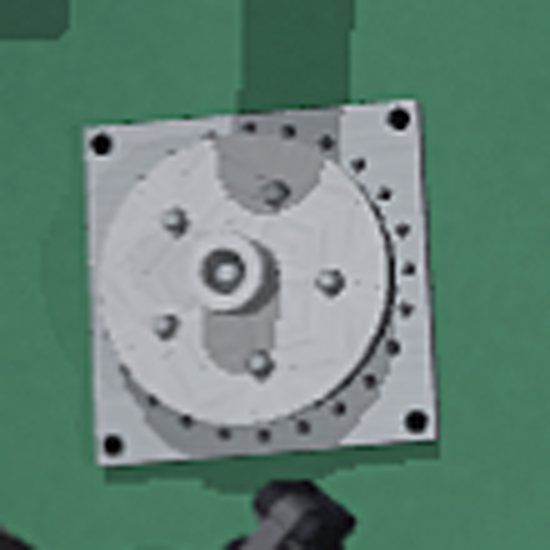

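View pics/scene20.png

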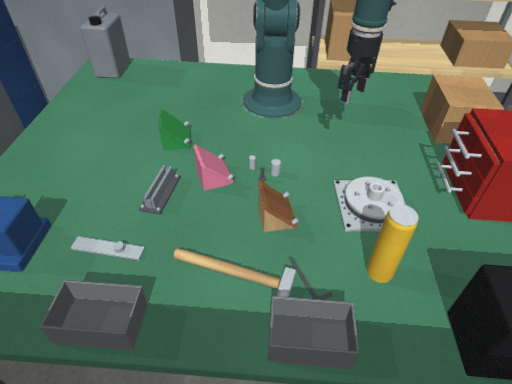

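```bash
python3 -c "
from h import *
s=load('scene20');t=load('top20')
f=lambda p,k,o:(np.array(p,float)+.5)/k-.5+np.array(o)
print(tri(t,f([(226,271)],5,(90,150)),s,f([(404,222)],6,(310,150))))
# rim: top view disc diameter vs z, compare projected top-rim circle z=38 and 42 against scene
a=np.linspace(0,2*np.pi,100)
im=cv2.imread('pics/b20.png')
for z,col in((38,(0,0,255)),(43,(255,0,0))):
  P=np.c_[503.5+75*np.cos(a),296.3+75*np.sin(a),0*a+z]
  cv2.polylines(im,[((proj(s,P)-[310,150]+.5)*6-.5).round().astype(int)],True,col,1)
cv2.imwrite('pics/ov20.png',im)
d=cv2.absdiff(t['color'],load('top0')['color']).max(2);print(np.argwhere(d>60).shape)
cv2.imwrite('pics/diff.png',(d>60).astype(np.uint8)*255)
"
```

```text
[[504.738 295.599  69.753   0.456]]
(6076, 2)
```

View pics/ov20.png

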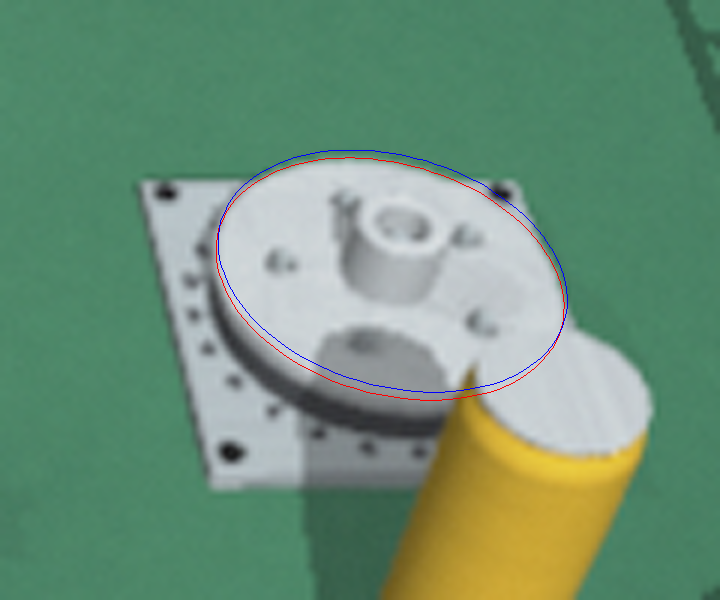

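View pics/diff.png

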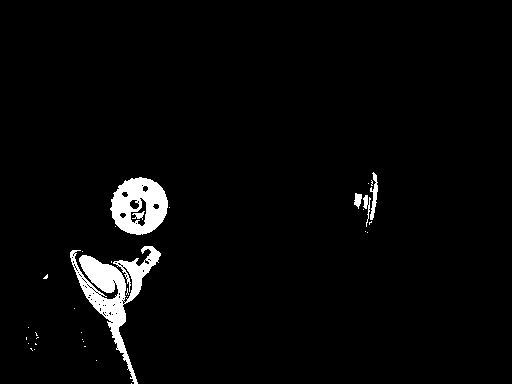

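Collar top measured at 69.8 mm (70 expected when flush), the rim matches the flush height, and nothing else has moved. Handing in.

```bash
python3 -c "
from plant import workorder
print(workorder.hand_in())"
```

```text
the job is handed in; nothing more can be done
None
```

The flange plate is seated on the turntable and released, and the job was handed in at about 23 s.

- **Rest:** I gripped the flange by its rim, lifted it out of the stand, laid it collar up on the brown sloped rest against both pins and let go. It stayed put.
- **Seating:** I took it by the collar and turned it to the stud angle read from the pictures (about 51.4° mod 72°). It then sank over pilot and studs with light forces, and a 12 N press moved it no further.

**Last checks:**
- All five studs show through the holes.
- The top of the collar measured 69.8 mm above the bench, where 70 mm is flush. The rim outline also fits the seated height.
- Comparing the first and last top pictures, only the flange and the arm have changed. The gripper is about 180 mm clear.
- No check failed. The two cameras disagreed by 2–3 mm on some positions. The seated flange's tilt was checked only by the rim outline.

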